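# Load and index the seal-carving carrier

## Task

Slide the carrier to the loading station (blue block) until it clicks into its detent and lock it there with the cam lever flipped fully outward; then lay every wooden seal blank on the table flat in a bay of its own. Then flip the lever back, slide the loaded carrier to the carving station (red block) until it clicks in, and lock it there again with all the blanks still lying flat in their bays. Leave the ink pad, pencils, pencil case, tape and cup where they are.

Things in the scene. Friction and masses are not known exactly. Their poses are not given: they have to be found in the camera images.
- blank1: wooden seal blank, a square bar 80 x 34 x 34 mm (about 70 g) lying flat on the table, pale wood with a brown band and a darker end; origin at its centre (17 mm above what it lies on), own x axis along the 80 mm length. It may lie either way round in a bay. Two to four blanks are there in a run.
- blank2: wooden seal blank, a square bar 80 x 34 x 34 mm (about 70 g) lying flat on the table, pale wood with a brown band and a darker end; origin at its centre (17 mm above what it lies on), own x axis along the 80 mm length. It may lie either way round in a bay. Two to four blanks are there in a run.
- blank3: wooden seal blank, a square bar 80 x 34 x 34 mm (about 70 g) lying flat on the table, pale wood with a brown band and a darker end; origin at its centre (17 mm above what it lies on), own x axis along the 80 mm length. It may lie either way round in a bay. Two to four blanks are there in a run.
- blank4: wooden seal blank, a square bar 80 x 34 x 34 mm (about 70 g) lying flat on the table, pale wood with a brown band and a darker end; origin at its centre (17 mm above what it lies on), own x axis along the 80 mm length. It may lie either way round in a bay. Two to four blanks are there in a run.
- tray (a point): centre of the carrier's tray floor (45 mm above the table); x along the slide, away from the robot, y towards the lever side, z up. The grey carrier is 206 mm (x) by 124 mm (y), with four bays. Rims and dividers stand only 10 mm above the tray floor, so a blank lying in a bay stands 24 mm proud of them.
- bay1 (a point): centre of the floor of bay 1, 45 mm above the table; axes as tray. Each bay is 94 mm (x) by 51 mm (y) inside, 10 mm deep, and takes one blank lying along x. Bays are 102 mm apart in x and 63 mm in y.
- bay2 (a point): centre of the floor of bay 2, 45 mm above the table; axes as tray. Each bay is 94 mm (x) by 51 mm (y) inside, 10 mm deep, and takes one blank lying along x. Bays are 102 mm apart in x and 63 mm in y.
- bay3 (a point): centre of the floor of bay 3, 45 mm above the table; axes as tray. Each bay is 94 mm (x) by 51 mm (y) inside, 10 mm deep, and takes one blank lying along x. Bays are 102 mm apart in x and 63 mm in y.
- bay4 (a point): centre of the floor of bay 4, 45 mm above the table; axes as tray. Each bay is 94 mm (x) by 51 mm (y) inside, 10 mm deep, and takes one blank lying along x. Bays are 102 mm apart in x and 63 mm in y.
- handle (a point): in the black square push handle, 20 x 20 mm, standing upright at the carrier's +y side near its far end; this point is on its axis, 15 mm below its top (top 105 mm above the table); axes as tray. The carrier is driven along x with it.
- pointer (a point): tip of the carrier's yellow pointer, on the side away from the lever, at mid length of the carrier; axes as tray. The carrier is at a station when the pointer faces the white line on that station's block.
- lever_ball (a point): centre of the black ball, 28 mm in diameter, on the end of the cam lever, 85 mm from the pivot; moves with the lever.
- lever_pivot (a point): pivot of the cam lever, on the carrier, 62 mm above the table; its axis lies along the carrier's x. Axes as tray.
- cam (a joint): cam lever angle (rad). 0 = free stop, leaning 0.26 from vertical towards the tray (-y of tray); 1.4 = locked stop, leaning 1.14 outward (+y), ball 98 mm above the table. Above 0.7 its dog sits between two bed pins and locks the carrier (only possible when it is settled at a station); fully over: above 1.15; free: below 0.5. Stays where left; 1.5 N at the ball moves it.
- carrier (a joint): carrier position along the slide (m), positive away from the robot, 0 midway; stations at -0.055 and +0.055, end stops at +-0.064. A sprung ball drops into a detent at each station, centring the carrier from within about 4 mm; entering or leaving a detent takes about 3 N, sliding elsewhere about 1 N.
- load_mark: blue block 50 x 30 x 40 mm with a white line on top, fixed beside the slide: the loading station. Origin on the table below the end of the white line nearest the slide; x along the slide. It may stand at either of the two stations.
- carve_mark: red block, same size, with a small white carving head on a steel post behind it (to 148 mm above the table, 50 to 110 mm beyond the origin, away from the slide): the carving station, the other of the two. Origin and axes as for the blue block.
- inkpad: bystander: red ink pad, 90 x 70 x 18 mm, origin under its centre
- pencil1: bystander: black pencil, 145 mm long, 9 mm thick, lying along its x
- pencil2: bystander: black pencil like pencil1
- case: bystander: green pencil case, 150 x 60 x 55 mm, origin under its centre
- tape: bystander: yellow roll of tape, 90 mm across, 24 mm high, lying flat
- cup: bystander: white cup, 76 mm across, 90 mm high

How it is judged:
On the way, in this order (a step that is already met when the one before it is completed fails the run):
1. carrier locked at the loading station (x of pointer in the frame of load_mark between -0.006 and 0.006 m and value of joint cam above 1.15 rad), for 0.2 s.
2. every blank flat in a bay, carrier locked at the loading station (all of step 1 and x of blank1 in the frame of tray between -0.1 and 0.1 m and y of blank1 in the frame of tray between -0.06 and 0.06 m and z of blank1 in the frame of tray between 0.013 and 0.0205 m and x of blank2 in the frame of tray between -0.1 and 0.1 m and y of blank2 in the frame of tray between -0.06 and 0.06 m and z of blank2 in the frame of tray between 0.013 and 0.0205 m and x of blank3 in the frame of tray between -0.1 and 0.1 m and y of blank3 in the frame of tray between -0.06 and 0.06 m and z of blank3 in the frame of tray between 0.013 and 0.0205 m and x of blank4 in the frame of tray between -0.1 and 0.1 m and y of blank4 in the frame of tray between -0.06 and 0.06 m and z of blank4 in the frame of tray between 0.013 and 0.0205 m and linear speed of each of blank1, blank2, blank3, blank4 below 0.03 m/s), for 0.2 s.
3. lever flipped free (value of joint cam below 0.5 rad), for 0.1 s.
4. carrier locked at the carving station (x of pointer in the frame of carve_mark between -0.006 and 0.006 m and value of joint cam above 1.15 rad), for 0.2 s.
At the end, for the whole second after the job is handed in: carrier within 6 mm of the carving station, cam lever past 1.15 rad (locked), every blank present lying flat on the tray floor in a bay (centre 13 to 20.5 mm above it) and at rest (all of step 4 and x of blank1 in the frame of tray between -0.1 and 0.1 m and y of blank1 in the frame of tray between -0.06 and 0.06 m and z of blank1 in the frame of tray between 0.013 and 0.0205 m and x of blank2 in the frame of tray between -0.1 and 0.1 m and y of blank2 in the frame of tray between -0.06 and 0.06 m and z of blank2 in the frame of tray between 0.013 and 0.0205 m and x of blank3 in the frame of tray between -0.1 and 0.1 m and y of blank3 in the frame of tray between -0.06 and 0.06 m and z of blank3 in the frame of tray between 0.013 and 0.0205 m and x of blank4 in the frame of tray between -0.1 and 0.1 m and y of blank4 in the frame of tray between -0.06 and 0.06 m and z of blank4 in the frame of tray between 0.013 and 0.0205 m and linear speed of each of blank1, blank2, blank3, blank4 below 0.03 m/s); the robot touches nothing.
It fails at once if the ink pad, a pencil, the pencil case, the tape or the cup moved more than 3 cm (distance of any of inkpad, pencil1, pencil2, case, tape, cup from where it was at the start of the episode above 0.03 m).
Of blank1, blank2, blank3, blank4 only 2 to 4 are there at a start; the rules pass over those that are not, and their reading is None.
At some moment in a run one of blank1, blank2, blank3, blank4 may be knocked a few centimetres aside while the robot is not near it.
Once in a run the grip may slacken for a moment while it holds something.
It also fails if it takes over 210 s, if anything falls off the work surface, if the arm or the gripper's body presses on something with over 40 N, if the wrist force passes 120 N, or if a joint passes its speed limit or range.

## Robot

A 6-joint arm with a two-finger parallel gripper is mounted at the origin on the work surface. World frame = base frame: x ahead of the robot, y to its left, z up, the work surface at z = 0. Lengths are in m, angles in rad, forces in N, time in s.
With the tool pointing down it reaches from about 0.425 to 0.95 m from the base axis. Payload 14.7 kg.
Tool frame: the origin (TCP) lies between the finger pads; the fingertips stand manip.tip_reach ahead of it and the grasp point (between the pads) lies 2 mm behind it (manip.tip_reach is the distance from the TCP to the fingertips, in m); z points along the fingers, y is the direction in which the jaws open and shut (so a half turn about z gives the same grasp; the last joint's range is limited). The gripper opens to 85 mm and grips with 20 to 120 N. Pads are 22 mm wide; open, the fingers measure 114 mm over their backs; the gripper's body (76 mm by 85 mm) begins 54 mm behind the grasp point. The pads swing forward as they close: fully open they stand 13 mm farther back than shut.
Start: joints at [-0.047, 0.48, 1.596, -0, 1.065, -0.047], TCP at [0.65, 0, 0.222] pointing down, gripper open.
Joint ranges: [-2.75, 2.75], [-0.82, 2.05], [0.23, 2.67], [-1.56, 4.7], [0.09, 2.69], [-2.92, 2.92]. Speed limits (rad/s): [1.89, 1.89, 2.39, 3.01, 3.01, 3.01].

## Interface

Orientations are given as a rotation vector (axis times angle).
In Python, from bench import manip gives the robot as it stands. Calls block until the motion is done:
- manip.reach(position, orientation): joint-space move of the TCP to a pose.
- manip.line_to(position, orientation=None, speed=0.15, threshold=None): straight line of the TCP; orientation=None keeps the orientation; speed is the mean speed in m/s. With threshold (N) it stops when the force on the tool has changed by that much, and returns True; else False.
- manip.move_j(angles): joint-space move.
- manip.ungrasp() and manip.grab(strength=None): open the fingers fully, or close them until they stop; strength is the grip in N (None keeps the last).
- manip.dwell(seconds).
- manip.ik(position, orientation): joint angles nearest the present ones, or None.
- manip.sense(): the state.
- manip.snapshot(name): name is "scene" or "side" or "wrist"; returns a dict with "pixels" (400x640x3 uint8, red, green, blue), "fov_y" (degrees; the focal length in pixels is half the picture's height over the tangent of half this angle, whatever the lens; pixels are square), "cx", "cy" (the principal point, pixels), "world_from_camera" (4x4, takes a point from camera to world coordinates); the wrist camera has in their place "T_tool_cam" (4x4, takes a point from camera to tool coordinates, whose origin is the TCP and whose axes are the flange's). Camera axes: x right, y up, looking along -z (the intrinsics and any distortion apply to the point x, -y, -z); pixel columns grow to the right and rows downward; lengths in m; the calibration is good to about 2 mm. The wrist camera is an equidistant fisheye: a pixel r from the principal point sees the ray r / f radians off the axis. A picture is of the moment at which its call begins: read the wrist's pose just before it. There is no depth.
A pose or a line that the arm cannot do raises manip.MotionError and nothing moves.
- manip.close_job(): hands the job in, once; it reports no verdict.
The state is a dict: "t": time; "joint_pos": joint angles; "qd": joint speeds; "tau": joint torques, N m; "position": TCP position; "tcp_rot": TCP orientation; "force": force on the tool from outside, world axes, zero at the start; "moment": the same for the moment, N m; "grip_width": opening from 0.0 (shut) to 1.0 (fully open).
Only numpy, scipy, OpenCV 4.12 (cv2) and the standard library are available. Lean on these libraries where they do the work, as an engineer would, in place of code of your own. Each camera call takes 0.05 s, during which the arm holds its last target.

## Working session

There is one attempt and no reset: what is moved stays moved. The work goes in short steps, each a Python script; the robot and the scene stay as the last script left them, time stands still between calls to the robot, and variables do not carry over. Pictures are saved under pics/ and viewed, and the job is handed in when it is done.

```bash
ls; mkdir -p pics
python3 - <<'E'
from bench import manip
import cv2
print(manip.sense(), manip.tip_reach)
for n in ["scene","side","wrist"]:
    s=manip.snapshot(n); cv2.imwrite(f"pics/{n}0.png",s["pixels"][:,:,::-1])
    print(n,{k:v for k,v in s.items() if k!="pixels"})
E
```

```text
pics
{'t': 0.0, 'joint_pos': array([-4.66354519e-02,  4.80837467e-01,  1.59689706e+00, -2.04097141e-05,
        1.06507128e+00, -4.66194421e-02]), 'qd': array([-1.22827852e-03, -3.37267083e-04,  8.23630778e-04, -6.10947662e-05,
        2.14362935e-04, -8.06912265e-04]), 'tau': array([ 2.41355090e-03, -9.50650907e+01, -4.30184269e+01, -5.27583288e-04,
        1.24796593e-02,  1.26860105e-04]), 'position': array([6.49569946e-01, 1.11936801e-05, 2.20960095e-01]), 'tcp_rot': array([-2.22082238e+00, -2.22080880e+00,  1.30355462e-03]), 'force': array([ 0.29762034,  0.03548377, -0.49426177]), 'moment': array([-0.02237059, -0.00969208,  0.00345594]), 'grip_width': 0.9957959943543369} 0.017
scene {'fov_y': 44.82233394151908, 'cx': 320.11471691894576, 'cy': 200.2247521264895, 'world_from_camera': array([[ 0.48720298, -0.72673495,  0.48424123,  1.27350778],
       [ 0.87327641,  0.40248762, -0.27457607, -0.41728676],
       [ 0.00464293,  0.55665072,  0.83073366,  1.40452511],
       [ 0.        ,  0.        ,  0.        ,  1.        ]])}
side {'fov_y': 57.63428619774551, 'cx': 315.5269140200233, 'cy': 199.5198847531446, 'world_from_camera': array([[-0.99515464,  0.06170042, -0.07655263,  0.44538598],
       [-0.09772623, -0.70630043,  0.70113428,  0.78441858],
       [-0.01080887,  0.70521823,  0.7089079 ,  0.88851124],
       [ 0.        ,  0.        ,  0.        ,  1.        ]])}
wrist {'fov_y': 65.70646984690485, 'cx': 324.9700108270651, 'cy': 200.52830214945132, 'T_tool_cam': array([[-8.13977390e-04,  9.59709179e-01,  2.80994003e-01,
         7.06875703e-02],
       [ 9.99998549e-01,  1.20168514e-03, -1.20747081e-03,
         3.73475389e-04],
       [-1.49648714e-03,  2.80992612e-01, -9.59708764e-01,
        -1.52371564e-01],
       [ 0.00000000e+00,  0.00000000e+00,  0.00000000e+00,
         1.00000000e+00]])}
```

View pics/scene0.png

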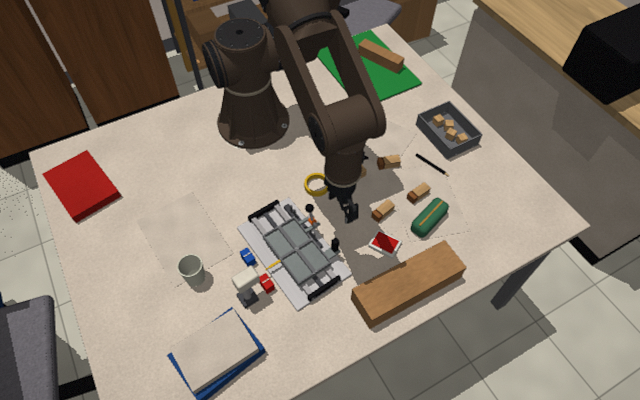

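View pics/side0.png

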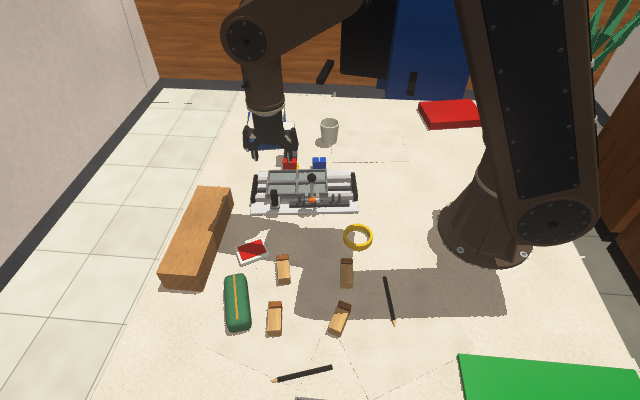

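View pics/wrist0.png

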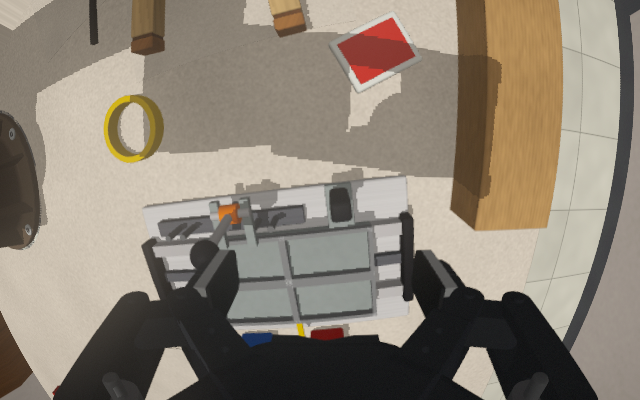

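The side view shows four blanks, at about (283,268), (346,272), (274,318) and (340,318). The carrier sits at (303,190), with blue nearer the robot. I'll enlarge this to measure.

```bash
cat > h.py <<'E'
import numpy as np, cv2
from bench import manip
from scipy.spatial.transform import Rotation as R
def topix(s,P,Twc=None):
    T=s["world_from_camera"] if Twc is None else Twc
    p=np.linalg.inv(T)@np.append(P,1); p=p[:3]*[1,-1,-1]
    f=200/np.tan(np.radians(s["fov_y"])/2)
    if Twc is None: return np.array([s["cx"]+f*p[0]/p[2],s["cy"]+f*p[1]/p[2]])
    r=np.hypot(p[0],p[1]); th=np.arctan2(r,p[2]); return np.array([s["cx"],s["cy"]])+f*th*p[:2]/r
def toworld(s,uv,z,Twc=None):
    T=s["world_from_camera"] if Twc is None else Twc
    f=200/np.tan(np.radians(s["fov_y"])/2)
    d=(np.array(uv,float)-[s["cx"],s["cy"]])/f
    if Twc is not None:
        th=np.hypot(*d); d=np.array([*(d/th*np.sin(th)),np.cos(th)])
    else: d=np.array([*d,1])
    d=T[:3,:3]@(d*[1,-1,-1]); o=T[:3,3]
    return o+d*(z-o[2])/d[2]
def wT(st,s):
    T=np.eye(4); T[:3,:3]=R.from_rotvec(st["tcp_rot"]).as_matrix(); T[:3,3]=st["position"]
    return T@s["T_tool_cam"]
def rv(yaw):  # tool down; yaw = direction of tool y axis (jaw opening) from world... base R: start
    return (R.from_euler('z',yaw)*R.from_rotvec([-np.pi/np.sqrt(2),-np.pi/np.sqrt(2),0])).as_rotvec()
def crop(s,name,x,y,w,h,k):
    im=s["pixels"][y:y+h,x:x+w,::-1]
    cv2.imwrite(name,cv2.resize(im,None,fx=k,fy=k,interpolation=cv2.INTER_CUBIC))
def snap(n):
    st=manip.sense(); s=manip.snapshot(n); return s,(wT(st,s) if n=="wrist" else None)
E
python3 - <<'E'
from h import *
s,_=snap("side")
crop(s,"pics/s1.png",225,240,160,105,5)
crop(s,"pics/s2.png",235,150,140,80,5.7)
print(R.from_rotvec(rv(0)).as_matrix().round(3))
E
```

```text
[[ 0.  1. -0.]
 [ 1.  0.  0.]
 [ 0. -0. -1.]]
```

View pics/s1.png

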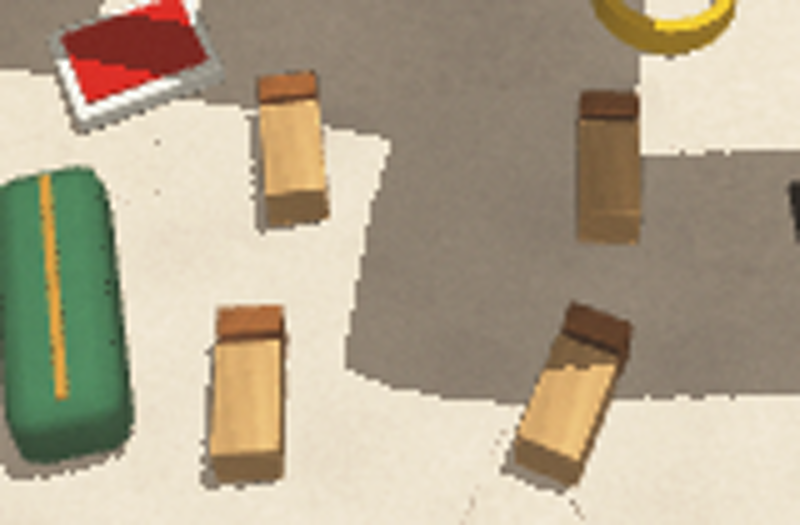

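View pics/s2.png

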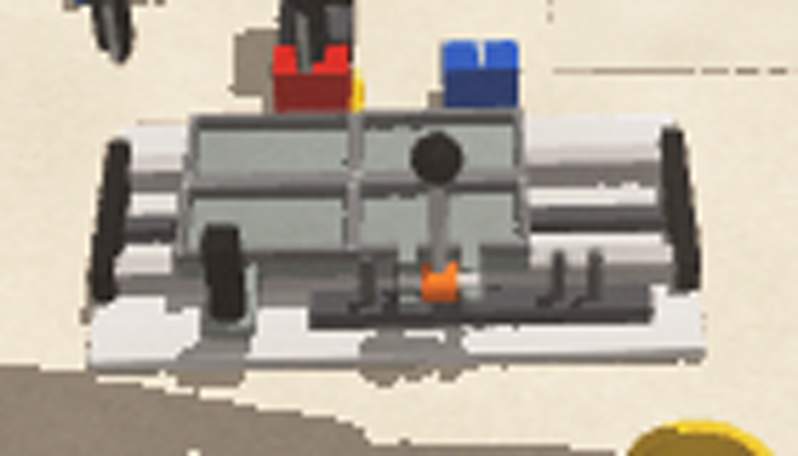

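Run:
```python
from h import *
np.set_printoptions(precision=4,suppress=True)
s,_=snap("side")
B=dict(A=[(258,77),(317,72),(326,190),(266,193)],B=[(580,92),(638,92),(638,215),(578,213)],C=[(218,308),(284,307),(284,452),(211,455)],D=[(572,304),(630,325),(578,460),(517,433)])
for k,c in B.items():
    P=np.array([toworld(s,(225+(x+.5)/5-.5,240+(y+.5)/5-.5),.034)[:2] for x,y in c])
    d=(P[2]+P[3]-P[0]-P[1])/2
    print(k,P.mean(0),"L",np.linalg.norm(d),"W",np.linalg.norm(P[1]-P[0]),np.linalg.norm(P[2]-P[3]),"yaw",np.degrees(np.arctan2(d[1],d[0])))
q=lambda x,y,z:toworld(s,(235+(x+.5)/5.7-.5,150+(y+.5)/5.7-.5),z)
for n,a in dict(rim1=(190,115,.055),rim2=(522,112,.055),rim3=(527,250,.055),rim4=(180,252,.055),pivot=(440,280,.068),ball=(436,157,.144),handletop=(222,233,.105),blue=(482,66,.04),red=(315,72,.04),bedA=(88,365,0),bedB=(705,357,0),crossing=(352,184,.055)).items(): print(n,q(*a))
```

```text
A [0.6032 0.209 ] L 0.07909389770794871 W 0.03402148864977072 0.03276109556683026 yaw 102.6784660164446
B [0.4256 0.2061] L 0.08024011726946127 W 0.033085268713991034 0.03232595389944491 yaw 91.79338861170673
C [0.6006 0.358 ] L 0.07895629495801225 W 0.034297892925574516 0.03564707786129967 yaw 98.89582266339674
D [0.4372 0.343 ] L 0.07707490442663616 W 0.0316835236567178 0.032480026251478576 yaw 72.53108051639121
rim1 [ 0.7172 -0.1727  0.055 ]
rim2 [ 0.5127 -0.1931  0.055 ]
rim3 [ 0.5004 -0.0713  0.055 ]
rim4 [ 0.6999 -0.0523  0.055 ]
pivot [ 0.5463 -0.0297  0.068 ]
ball [ 0.5489 -0.0475  0.144 ]
handletop [ 0.6646 -0.0188  0.105 ]
blue [ 0.5432 -0.254   0.04  ]
red [ 0.6498 -0.2388  0.04  ]
bedA [ 0.7521 -0.0095  0.    ]
bedB [ 0.3939 -0.0474  0.    ]
crossing [ 0.6087 -0.1186  0.055 ]
```

Run:
```python
from h import *
s,T=snap("wrist")
crop(s,"pics/w1.png",130,170,300,190,2.66)
```

```text
(no output)
```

View pics/w1.png

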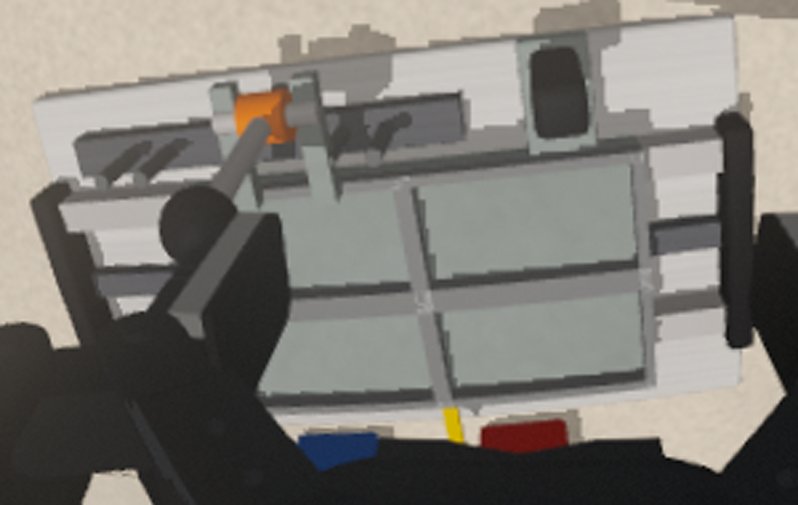

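Run:
```python
from h import *
np.set_printoptions(precision=4,suppress=True)
s,T=snap("wrist")
q=lambda x,y,z:toworld(s,(130+(x+.5)/2.66-.5,170+(y+.5)/2.66-.5),z,T)
for n,a in dict(ball=(198,225,.144),cross=(422,300,.055),handle=(561,112,.105),bl=(40,97,0.012),br=(737,17,.012),rimtr=(648,152,.055),rimbr=(652,386,.055),ptr=(455,443,.045),piv=(262,118,.07)).items(): print(n,q(*a))
```

```text
ball [ 0.5453 -0.0452  0.144 ]
cross [ 0.6065 -0.1249  0.055 ]
handle [ 0.6648 -0.0188  0.105 ]
bl [ 0.4012 -0.043   0.012 ]
br [ 0.7504 -0.0043  0.012 ]
rimtr [ 0.7043 -0.0532  0.055 ]
rimbr [ 0.7143 -0.1752  0.055 ]
ptr [ 0.6171 -0.2198  0.045 ]
piv [ 0.5469 -0.0332  0.07  ]
```

```bash
cat >> h.py <<'E'
YAW=np.radians(5.8)
U=np.array([np.cos(YAW),np.sin(YAW),0]); V=np.array([-U[1],U[0],0])
def rep(m=""):
    st=manip.sense(); print(m,"t%.1f"%st["t"],"p",st["position"].round(4),"F",st["force"].round(1),"g%.3f"%st["grip_width"])
E
python3 - <<'E'
from h import *
H=np.array([.6648,-.0188,0]); o=rv(YAW)
manip.reach(H+[0,0,.17],o); rep()
print(manip.line_to(H+[0,0,.090],o,speed=.12,threshold=8)); rep()
manip.grab(30); rep("grip")
r=manip.line_to(manip.sense()["position"]-U*.079,o,speed=.08,threshold=25); print(r); rep("slid")
s,T=snap("wrist"); crop(s,"pics/w2.png",0,0,640,400,1.25)
s,T=snap("side"); crop(s,"pics/s3.png",225,140,160,90,5)
E
```

```text
t0.7 p [ 0.6641 -0.019   0.1689] F [-0.3 -0.1  0.6] g0.999
False
 t1.5 p [ 0.6654 -0.0187  0.0909] F [0.2 0.5 0. ] g1.000
grip t2.1 p [ 0.6651 -0.0188  0.0903] F [-0.3  0.2  4.9] g0.220
False
slid t3.3 p [ 0.586  -0.028   0.0903] F [  1.5 -11.2   2.1] g0.218
```

View pics/s3.png

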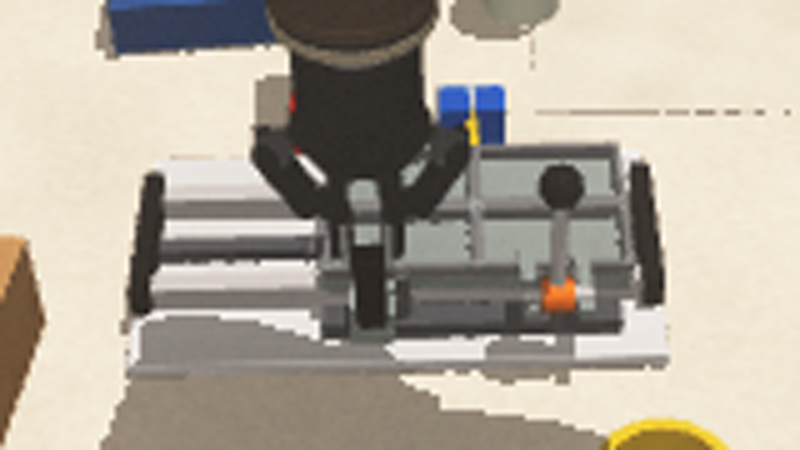

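View pics/w2.png

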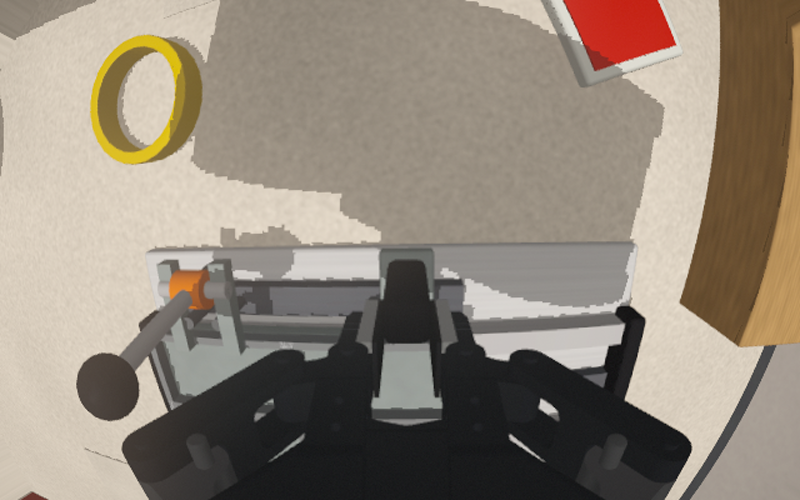

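```bash
sed -i 's/radians(5.8)/radians(6.2)/' h.py
python3 - <<'E'
from h import *
o=rv(YAW)
manip.ungrasp(); rep()
p=manip.sense()["position"]
manip.line_to(p+[0,0,.1],o,speed=.25)
manip.line_to(np.array([.50,-.045,.23]),o,speed=.25)
manip.dwell(.1)
s,T=snap("wrist"); rep(); crop(s,"pics/w3.png",180,130,300,200,2.66)
s,T=snap("side"); crop(s,"pics/s4.png",225,140,160,90,5)
E
```

```text
t4.0 p [ 0.5865 -0.0267  0.0903] F [ 0.5  0.2 -0.2] g0.999
 t5.3 p [ 0.5003 -0.0449  0.2292] F [ 1.2 -0.1 -0. ] g1.001
```

View pics/s4.png

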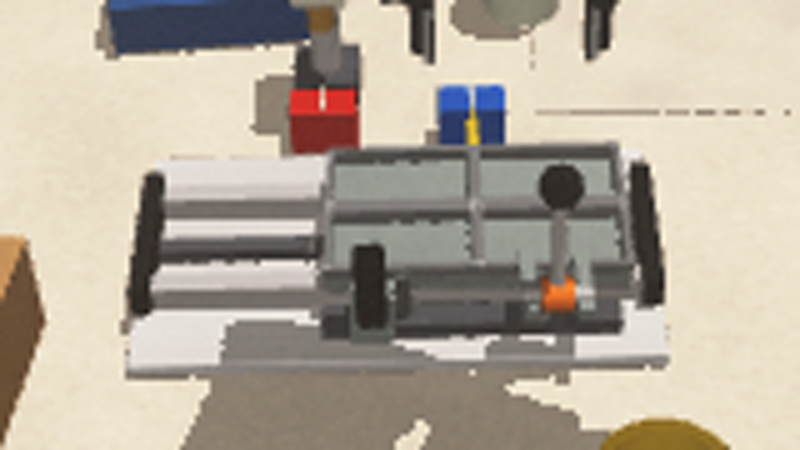

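View pics/w3.png

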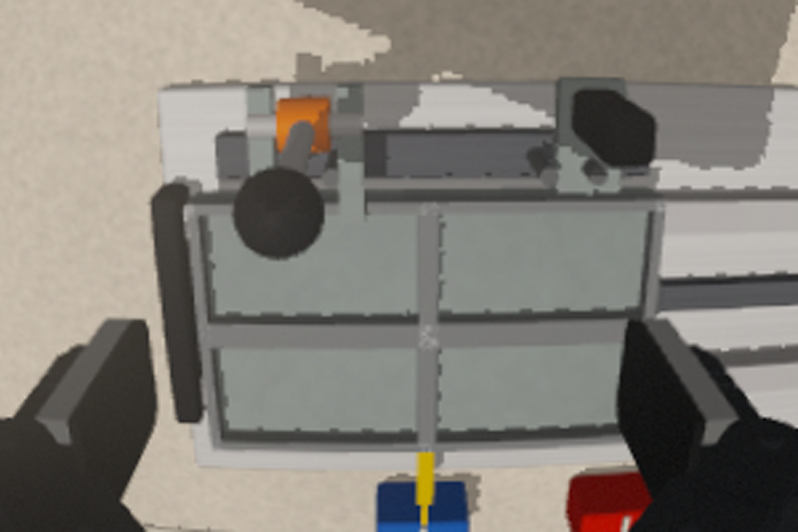

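Run:
```python
from h import *
np.set_printoptions(precision=4,suppress=True)
s,T=snap("wrist")
q=lambda x,y,z:toworld(s,(180+(x+.5)/2.66-.5,130+(y+.5)/2.66-.5),z,T)
P={}
for n,a in dict(ball=(278,213,.144),cross=(428,336,.055),piv=(303,125,.07),rtl=(187,196,.055),rbl=(208,446,.055),rtr=(662,193,.055),dl=(205,330,.055),dr=(655,338,.055),handle=(625,140,.105)).items():
  P[n]=q(*a); d=P[n]-np.array([.5292,-.1316,0]); print(n,P[n],"tray",d@U,d@V)
d=P['dr']-P['dl']; print(np.degrees(np.arctan2(d[1],d[0])))
d=P['rtr']-P['rtl']; print(np.degrees(np.arctan2(d[1],d[0])))
s,_=snap("side")
q=lambda x,y,z:toworld(s,(225+(x+.5)/5-.5,140+(y+.5)/5-.5),z)
print("side ball",q(561,186,.144),"cross",q(475,207,.055),"rtr",q(633,266,.055),"rtl",q(318,268,.055),"handle",q(368,249,.105))
```

```text
ball [ 0.4686 -0.055   0.144 ] tray -0.0519762152905033 0.08265092195853069
cross [ 0.529  -0.1351  0.055 ] tray -0.0005747742280338515 -0.00347262191664098
piv [ 0.4681 -0.0433  0.07  ] tray -0.051198275755990834 0.09441170381634219
rtl [ 0.4201 -0.082   0.055 ] tray -0.10313946413865002 0.06111631102415667
rbl [ 0.4321 -0.207   0.055 ] tray -0.10466697031279262 -0.06446954273759133
rtr [ 0.6215 -0.0589  0.055 ] tray 0.09960519013262933 0.06227362920909307
dl [ 0.4299 -0.1439  0.055 ] tray -0.10005893517530641 -0.0015214618307354457
dr [ 0.6337 -0.1275  0.055 ] tray 0.10435555726053393 -0.007216111822099406
handle [ 0.584  -0.0282  0.105 ] tray 0.06560547673679377 0.09684390953845126
4.604246985732443
6.527055367206239
side ball [ 0.4702 -0.0558  0.144 ] cross [ 0.5303 -0.1297  0.055 ] rtr [ 0.4215 -0.0812  0.055 ] rtl [ 0.628  -0.0613  0.055 ] handle [ 0.5884 -0.0302  0.105 ]
```

```bash
cat >> h.py <<'E'
def ballpos(piv,phi,dz=0):
    return np.array([piv[0],piv[1],.062])+V*.085*np.sin(phi)+np.array([0,0,.085*np.cos(phi)+dz])
def arc(piv,a,b,n=8,speed=.12,thr=30):
    o=rv(YAW)
    for phi in np.linspace(a,b,n+1)[1:]:
        r=manip.line_to(ballpos(piv,phi),o,speed=speed,threshold=thr)
        if r: rep("THR phi%.2f"%phi); return False
    return True
E
python3 - <<'E'
from h import *
o=rv(YAW); ball=np.array([.469,-.0553,.144])
piv=ball+V*.085*np.sin(.26)
manip.line_to(ball+[0,0,.06],o,speed=.25)
print(manip.line_to(ball,o,speed=.1,threshold=8)); rep()
manip.grab(20); rep("g")
print(arc(piv,-.26,1.15)); rep()
s,T=snap("side"); crop(s,"pics/s5.png",225,140,160,90,5)
s,T=snap("wrist"); crop(s,"pics/w4.png",0,0,640,400,1.25)
E
```

```text
False
 t6.5 p [ 0.4696 -0.0553  0.1444] F [ 0.2  0.3 -0.4] g0.998
g t7.1 p [ 0.4693 -0.0554  0.1446] F [-3.4 -1.2 12.5] g0.223
THR phi1.15 t9.3 p [0.4615 0.0427 0.0986] F [ -1.  -13.4  46.5] g-0.002
False
 t9.3 p [0.4615 0.0427 0.0986] F [ -1.  -13.4  46.5] g-0.002
```

View pics/s5.png

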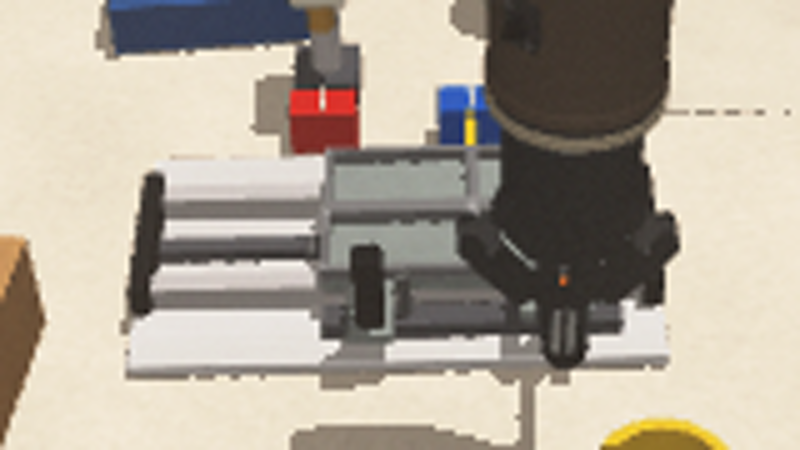

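View pics/w4.png

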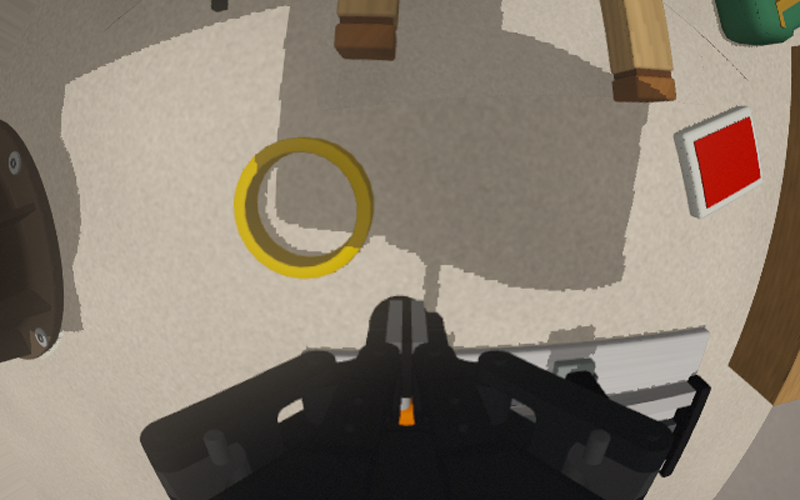

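Run:
```python
from h import *
o=rv(YAW)
p=manip.sense()["position"]
manip.line_to(p+[0,0,.1],o,speed=.2); rep()
s,T=snap("side"); crop(s,"pics/s6.png",225,140,160,90,5)
s,T=snap("wrist"); crop(s,"pics/w5.png",180,150,300,200,2.66)
```

```text
t10.0 p [0.4615 0.0423 0.1986] F [-0.1  0.6 -0.6] g-0.004
```

View pics/s6.png

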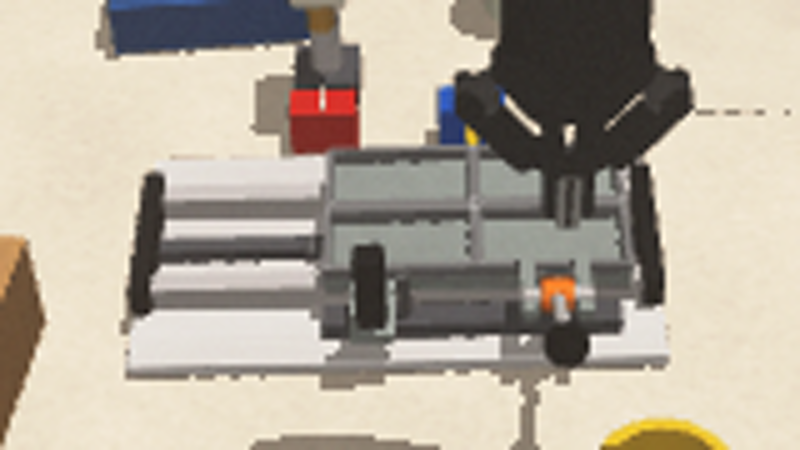

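View pics/w5.png

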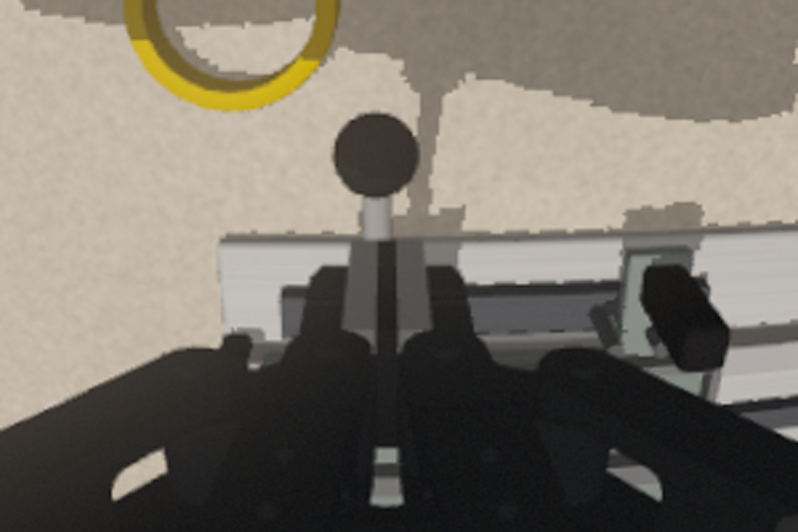

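Run:
```python
from h import *
np.set_printoptions(precision=4,suppress=True)
s,T=snap("wrist")
print(toworld(s,(180+376.5/2.66-.5,150+154.5/2.66-.5),.098,T))
s,T=snap("side")
print(toworld(s,(225+567.5/5-.5,140+345/5-.5),.098))
ball=np.array([.469,-.0553,.144]);piv=ball+V*.085*np.sin(.26)
for a in(.6,.9,1.14): print(ballpos(piv,a), topix(s,ballpos(piv,a)),(np.array([567.5,345])/5-.5+[225,140]))
manip.ungrasp()
manip.reach([.52,.20,.30],rv(np.pi*0)); rep()
s,T=snap("wrist"); crop(s,"pics/w6.png",0,0,640,400,1.25)
s,T=snap("side"); crop(s,"pics/s7.png",225,160,160,185,3.2)
s,T=snap("scene"); crop(s,"pics/c1.png",220,140,240,160,3.3)
```

```text
[0.459  0.0326 0.098 ]
[0.4601 0.0344 0.098 ]
[0.4615 0.0141 0.1322] [338.2874 195.5913] [338.  208.5]
[0.4594 0.0326 0.1148] [338.433  204.1607] [338.  208.5]
[0.4583 0.0432 0.0975] [338.4317 210.7893] [338.  208.5]
 t11.8 p [0.5192 0.1991 0.299 ] F [-0.1 -0.6 -0.4] g0.995
```

View pics/w6.png

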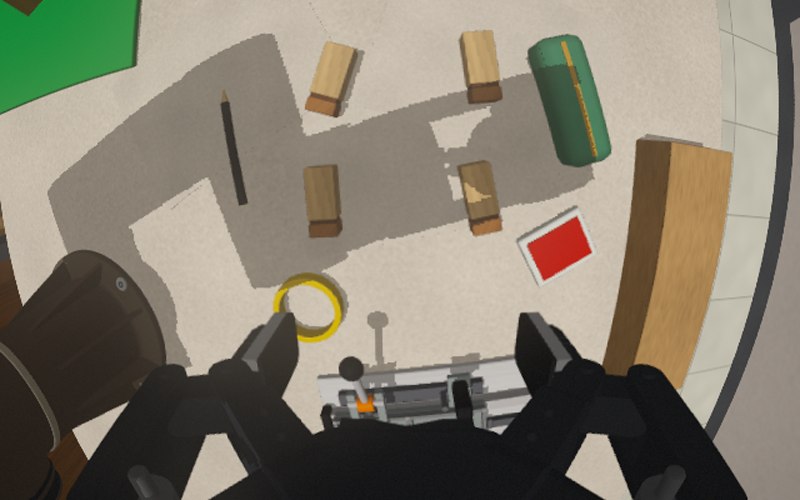

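View pics/s7.png

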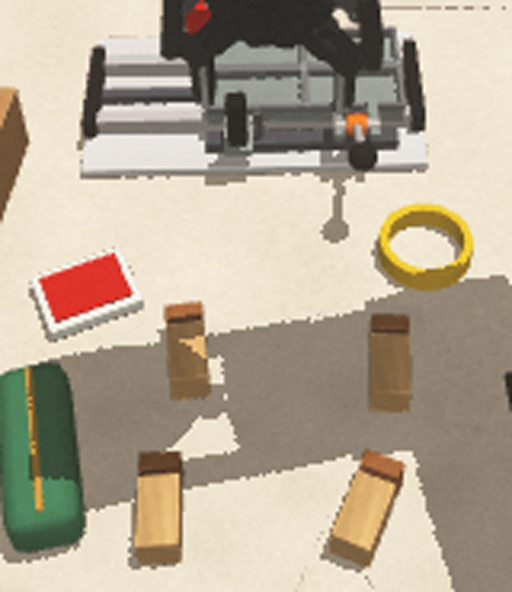

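View pics/c1.png

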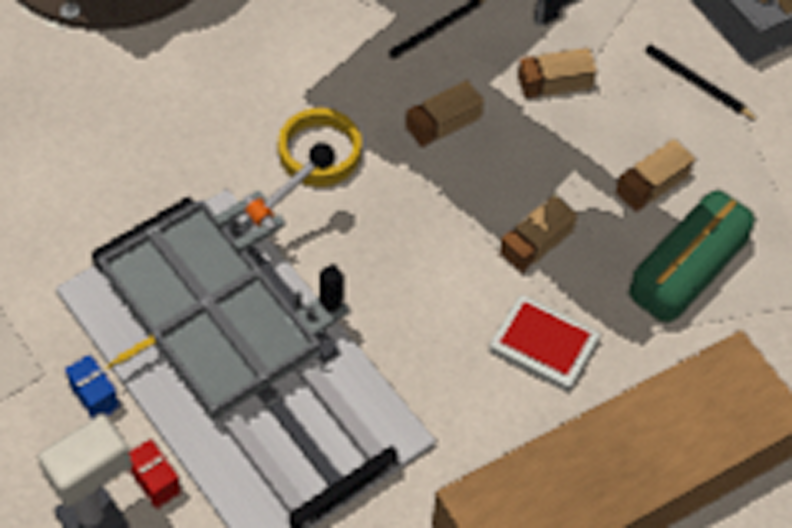

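Run:
```python
from h import *
from scipy.optimize import least_squares
np.set_printoptions(precision=4,suppress=True)
s1,_=snap("side"); s2,_=snap("scene"); s3,T3=snap("wrist")
sc,T0=s3,None
def tri(obs):
    f=lambda P:np.concatenate([topix(s,P,T)-uv for s,T,uv in obs])
    r=least_squares(f,[.46,.03,.1],x_scale=.01); return r.x,r.fun
pside=np.array([567.5,345])/5-.5+[225,140]
psc=np.array([321.5,156.5])/3.3-.5+[220,140]
pw=np.array([350.5,369])/1.25-.5
# w5 view
st=dict(position=np.array([.4615,.0423,.1986]),tcp_rot=rv(YAW)); T5=wT(st,s3)
p5=np.array([180+376.5/2.66-.5,150+154.5/2.66-.5])
print(tri([(s1,None,pside),(s2,None,psc)]))
print(tri([(s1,None,pside),(s3,T3,pw)]))
print(tri([(s1,None,pside),(s3,T5,p5)]))
print(tri([(s1,None,pside),(s2,None,psc),(s3,T5,p5),(s3,T3,pw)]))
# pivot: orange in scene c1 (258,211); s7 (357,124), w6 (366,405)
print("piv",tri([(s1,None,np.array([357,124])/3.2-.5+[225,160]),(s2,None,np.array([258.,211])/3.3-.5+[220,140])]))
```

```text
(array([0.4598, 0.032 , 0.0958]), array([ 0.1189, -0.0694,  0.1158,  0.0983]))
(array([0.4587, 0.032 , 0.0973]), array([ 0.4819, -0.3936,  0.2163, -0.1906]))
(array([0.46  , 0.0314, 0.0948]), array([0.0565, 0.0047, 0.0163, 0.0019]))
(array([0.4596, 0.0322, 0.0975]), array([ 0.2096, -0.413 ,  0.1342, -0.2754, -0.3958, -0.0007,  0.7794,
       -0.2006]))
piv (array([ 0.4682, -0.0447,  0.0629]), array([ 0.3772, -0.2223,  0.342 ,  0.2952]))
```

Run:
```python
from h import *
from scipy.optimize import least_squares
np.set_printoptions(precision=4,suppress=True)
s1,_=snap("side"); s2,_=snap("scene"); s3,T=snap("wrist")
crop(s3,"pics/w7.png",235,15,180,185,3.2)
T3=wT(dict(position=np.array([.5003,-.0449,.2292]),tcp_rot=rv(YAW)),s3)
def tri(obs):
    f=lambda P:np.concatenate([topix(s,P,T)-uv for s,T,uv in obs])
    r=least_squares(f,[.53,-.13,.055],x_scale=.01); return r.x,r.fun
S=lambda x,y:(s1,None,np.array([x+.5,y+.5])/5-.5+[225,140])
C=lambda x,y:(s2,None,np.array([x+.5,y+.5])/3.3-.5+[220,140])
W=lambda x,y:(s3,T3,np.array([x+.5,y+.5])/2.66-.5+[180,130])
print(tri([S(475,207),C(206,301),W(428,336)]))
print("far +y",tri([S(318,268),C(322,345),W(662,193)]))
print("far -y",tri([S(332,153),C(215,412)]))
print("near -y",tri([S(618,147),C(102,258),W(208,446)]))
print("near +y",tri([S(633,266),C(203,204),W(187,196)]))
```

```text
(array([ 0.5297, -0.1363,  0.0519]), array([ 0.3361, -0.5963, -0.25  ,  0.2104,  0.1126, -0.2812]))
far +y (array([ 0.6244, -0.0603,  0.0506]), array([ 1.1049,  1.2293, -0.5238, -0.345 ,  0.6307,  0.2624]))
far -y (array([ 0.6382, -0.1818,  0.0498]), array([-0.4545,  0.2514, -0.3598, -0.2756]))
near -y (array([ 0.4333, -0.2057,  0.0552]), array([ 0.6766, -0.8766, -1.0378, -0.6822,  0.6857, -0.5804]))
near +y (array([ 0.4195, -0.0845,  0.0481]), array([ 0.5321,  0.843 , -0.2129, -1.1205,  0.4976,  0.3201]))
```

View pics/w7.png

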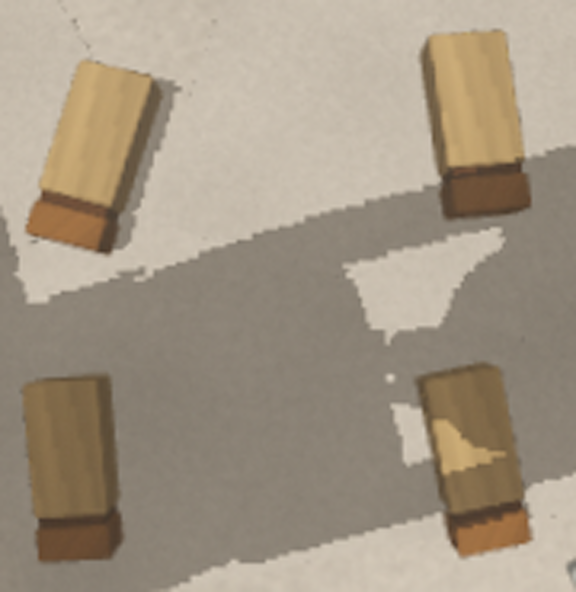

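Run:
```python
from h import *
np.set_printoptions(precision=4,suppress=True)
s,T=snap("wrist")
B=dict(A=[(418,380),(495,364),(522,502),(450,516)],B=[(25,382),(103,377),(110,517),(35,521)],C=[(430,37),(505,31),(522,160),(440,168)],D=[(83,61),(152,77),(114,206),(42,191)])
for k,c in B.items():
    P=np.array([toworld(s,(235+(x+.5)/3.2-.5,15+(y+.5)/3.2-.5),.034,T)[:2] for x,y in c])
    e=(P[0]+P[1])/2; d=(P[2]+P[3])/2-e; l=np.linalg.norm(d)
    print(k,"c",e+d/l*.04,"pale",l,"W",np.linalg.norm(P[1]-P[0]),np.linalg.norm(P[2]-P[3]),"yaw",np.degrees(np.arctan2(-d[1],-d[0])))
```

```text
A c [0.6016 0.2072] pale 0.061186855342850004 W 0.03393636900302341 0.03260498600005184 yaw 104.05438441305449
B c [0.4255 0.2037] pale 0.06118263975810511 W 0.03449248257147433 0.03399971160197124 yaw 91.08485187874072
C c [0.5999 0.3538] pale 0.058203427118965236 W 0.032700742994265265 0.0356282136904044 yaw 95.14154318238498
D c [0.4377 0.3392] pale 0.058715050024957464 W 0.03093689737968259 0.032168482016297587 yaw 73.39896278458899
```

```bash
cat >> h.py <<'E'
TC=np.array([.529,-.133,0])
def tray(x,y,z=0): return TC+U*x+V*y+np.array([0,0,z])
ZP=.030
def pick(x,y,ang,off=(0,0)):
    o=rv(np.radians(ang-90)); p=np.array([x+off[0],y+off[1],0])
    manip.reach(p+[0,0,.12],o)
    r=manip.line_to(p+[0,0,ZP],o,speed=.12,threshold=10); rep("down %s"%r)
    if r: return False
    manip.grab(40); rep("grab")
    manip.line_to(p+[0,0,.19],o,speed=.2); rep("lift")
    return manip.sense()["grip_width"]>.3
def place(x,y,yawsign=-1,zup=.19):
    o=rv(YAW+yawsign*np.pi/2)
    manip.reach(tray(x,y,zup),o); rep("over")
    if manip.sense()["grip_width"]<.3: return False
    manip.line_to(tray(x,y,ZP+.045+.02),o,speed=.2)
    r=manip.line_to(tray(x,y,ZP+.045-.002),o,speed=.04,threshold=5); rep("placed %s"%r)
    manip.ungrasp()
    manip.line_to(tray(x,y,zup),o,speed=.25); rep("up")
    return True
E
python3 - <<'E'
from h import *
print(pick(.6024,.208,103.3))
s,T=snap("wrist"); crop(s,"pics/w8.png",0,0,640,400,1)
E
```

```text
down False t14.0 p [0.6029 0.2082 0.0308] F [0.1 0.5 0.6] g1.001
grab t14.8 p [0.6024 0.208  0.03  ] F [-0.1 -0.  -0. ] g0.001
lift t15.7 p [0.6017 0.2078 0.1889] F [-0.4  0.1  0.3] g0.001
False
```

View pics/w8.png

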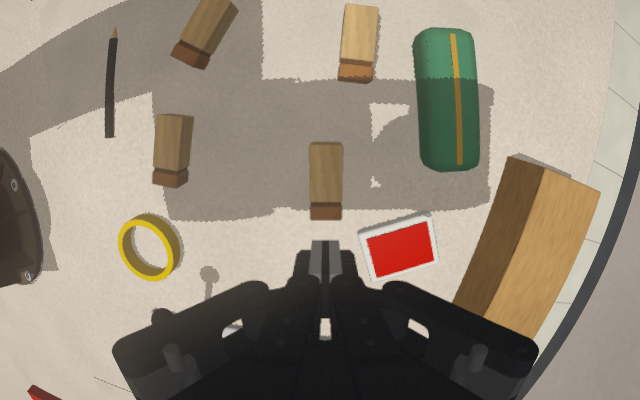

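The jaws closed on nothing. The blank stands intact ahead of the fingers, at (325,180) in the wrist view. I'll measure it again.

Run:
```python
from h import *
np.set_printoptions(precision=4,suppress=True)
s,T=snap("wrist")
P=np.array([toworld(s,c,.034,T)[:2] for c in [(309,143),(342,142),(342,205),(310,206)]])
e=(P[0]+P[1])/2; d=(P[2]+P[3])/2-e; l=np.linalg.norm(d)
print("c",e+d/l*.04,"pale",l,"W",np.linalg.norm(P[1]-P[0]),"yaw",np.degrees(np.arctan2(-d[1],-d[0])))
for a in ([.6024,.208,.034],): print(topix(s,np.array(a),T))
tip=manip.sense()["position"]-[0,0,.017]; print("tip px",topix(s,tip,T))
s,_=snap("side"); crop(s,"pics/s8.png",225,160,160,185,3.2)
```

```text
c [0.6025 0.2085] pale 0.06530265712743982 W 0.032713222382581966 yaw 103.72825154102107
[325.5801 182.1798]
tip px [324.4068 234.5101]
```

View pics/s8.png

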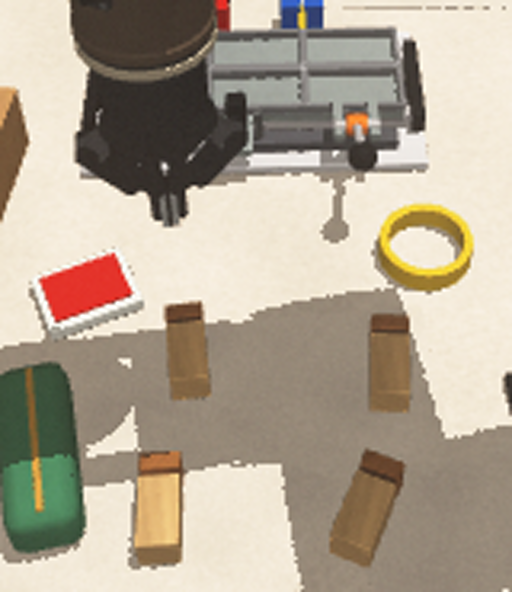

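Run:
```python
from h import *
o=rv(np.radians(13.5)); p=np.array([.6024,.208,0])
manip.ungrasp()
manip.line_to(p+[0,0,.027],o,speed=.2,threshold=10); rep()
s,T=snap("wrist"); a=s["pixels"]
s2,_=snap("side"); crop(s2,"pics/s9.png",240,230,90,70,6)
manip.grab(40); rep()
s,T=snap("wrist"); b=s["pixels"]
cv2.imwrite("pics/w9.png",np.hstack([a[100:330,130:520],b[100:330,130:520]])[:,:,::-1])
s2,_=snap("side"); crop(s2,"pics/s10.png",240,230,90,70,6)
```

```text
t17.6 p [0.6032 0.2082 0.028 ] F [-0.3  0.   0.5] g1.000
 t18.5 p [0.6024 0.208  0.0269] F [ 1.  -0.4 -0.4] g0.004
```

View pics/w9.png

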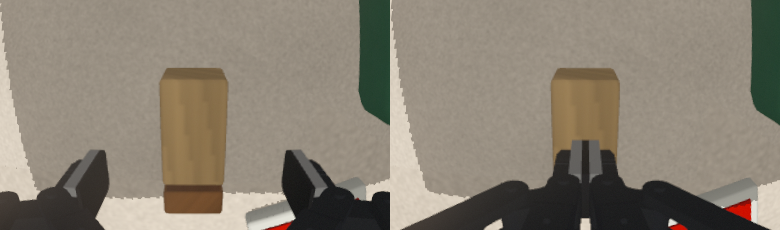

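View pics/s10.png

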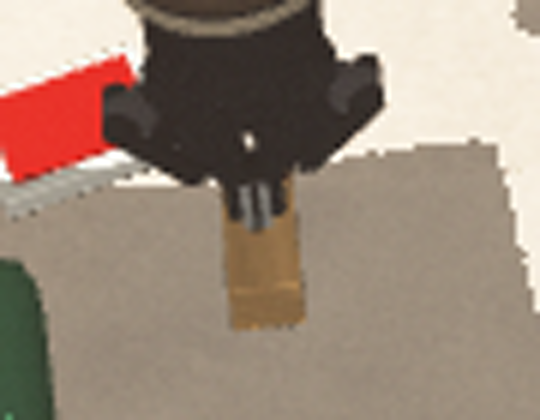

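View pics/s9.png

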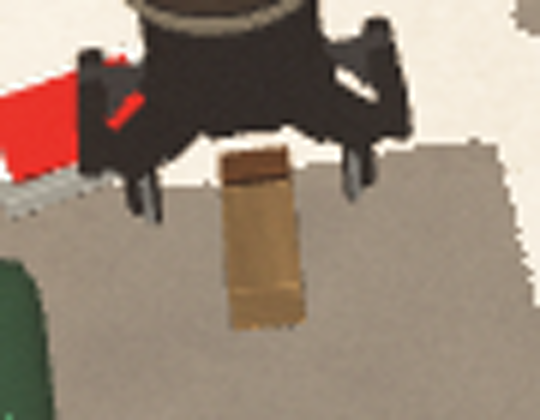

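Run:
```python
from h import *
from scipy.optimize import least_squares
np.set_printoptions(precision=4,suppress=True)
s1,_=snap("side"); s3,T=snap("wrist"); sc,_=snap("scene")
crop(s1,"pics/s11.png",240,220,90,60,8)
crop(s3,"pics/w10.png",250,180,150,100,5)
crop(sc,"pics/c2.png",340,150,100,80,7)
st=manip.sense(); Rt=R.from_rotvec(st["tcp_rot"]).as_matrix(); print(st["position"])
for n,(x) in dict(tcp=[0,0,0],tip=[0,0,.017],tipedge=[.011,0,.017]).items():
    P=st["position"]+Rt@x; print(n,P,"side",(topix(s1,P)-[240,220]+.5)*8,"wrist",(topix(s3,P,T)-[250,180]+.5)*5,"scene",(topix(sc,P)-[340,150]+.5)*7)
```

```text
[0.6024 0.208  0.027 ]
tcp [0.6024 0.208  0.027 ] side [351.5338 380.3341] wrist [373.5875 335.774 ] scene [304.2971 411.8224]
tip [0.6024 0.208  0.01  ] side [355.0248 407.6279] wrist [373.71   275.4211] scene [300.3812 430.7479]
tipedge [0.5999 0.2187 0.01  ] side [357.3939 433.615 ] wrist [373.5598 187.8157] scene [315.833  417.9318]
```

View pics/s11.png

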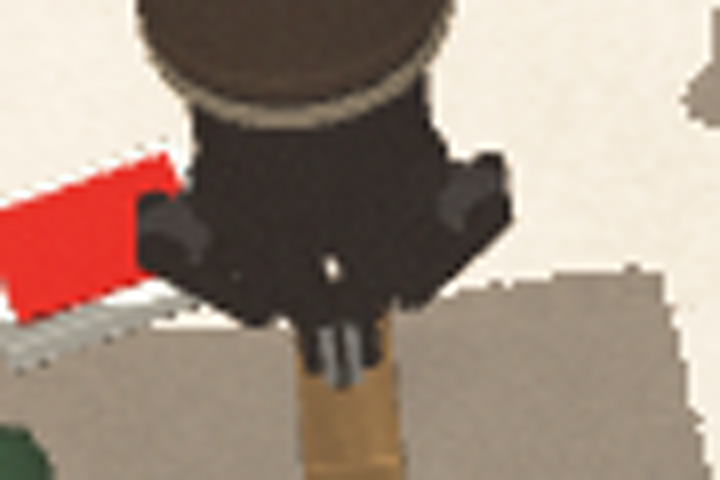

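View pics/w10.png

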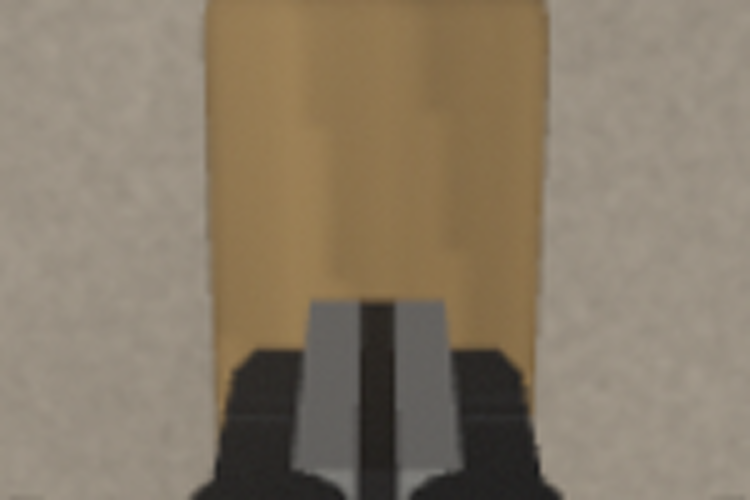

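View pics/c2.png

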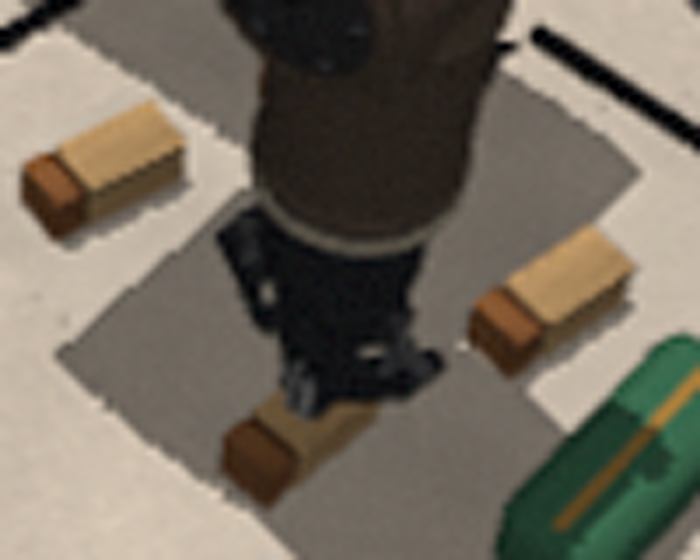

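Run:
```python
from h import *
from scipy.optimize import least_squares
np.set_printoptions(precision=4,suppress=True)
s1,_=snap("side"); s3,T=snap("wrist"); sc,_=snap("scene")
st=manip.sense(); Rt=R.from_rotvec(st["tcp_rot"]).as_matrix()
obs=[(s1,None,np.array([342,386])/8-.5+[240,220]),(s3,T,np.array([377,299])/5-.5+[250,180])]
f=lambda P:np.concatenate([topix(s,P,T)-uv for s,T,uv in obs])
r=least_squares(f,[.6,.2,.03],x_scale=.01); print(r.x,r.fun, Rt.T@(r.x-st["position"]))
print((topix(sc,r.x)-[340,150]+.5)*7)
# same for open fingers
manip.line_to(st["position"]+[0,0,.05],speed=.2); manip.ungrasp()
st=manip.sense(); Rt=R.from_rotvec(st["tcp_rot"]).as_matrix(); print(st["position"])
s1,_=snap("side"); s3,T=snap("wrist"); sc,_=snap("scene")
crop(s1,"pics/s12.png",240,210,90,60,8)
crop(s3,"pics/w11.png",200,180,250,120,3.2)
```

```text
[0.6007 0.2168 0.0375] [ 1.0229 -0.1924  0.1867 -0.0164] [ 0.0089  0.0004 -0.0105]
[320.0343 389.9416]
[0.6025 0.208  0.077 ]
```

View pics/s12.png

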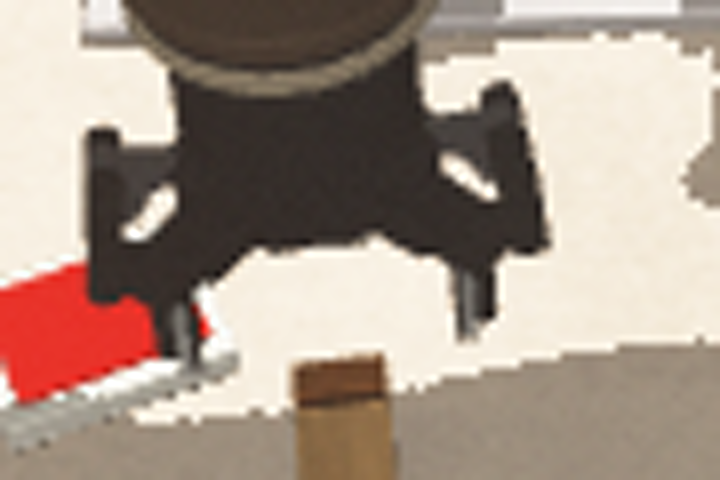

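View pics/w11.png

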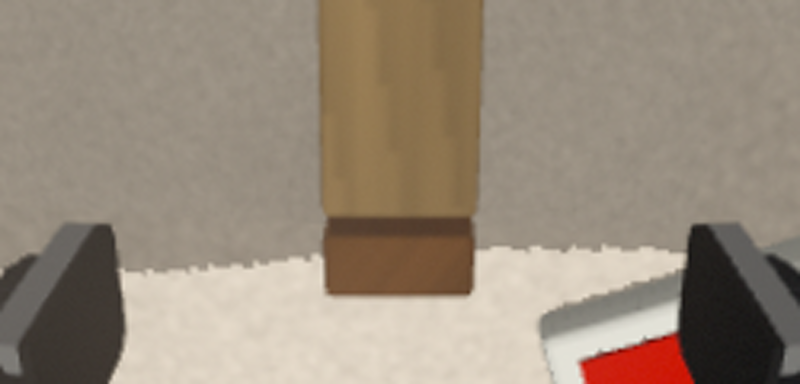

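The reported fingertip position doesn't match the pictures. In two views the shut tips are about 10 mm behind the TCP, where the stated figure is 17 mm ahead. A light touch on bare table will settle it.

Run:
```python
from h import *
o=rv(0)
manip.line_to([.6024,.208,.12],speed=.2)
manip.reach([.515,.275,.10],o)
manip.grab(20)
print(manip.line_to([.515,.275,.03],o,speed=.12,threshold=5)); rep()
print(manip.line_to([.515,.275,-.02],o,speed=.025,threshold=4)); rep()
manip.line_to([.515,.275,.10],o,speed=.2); manip.ungrasp()
s,_=snap("side"); crop(s,"pics/s13.png",225,160,160,185,3.2)
```

```text
False
 t22.6 p [0.5153 0.2751 0.0303] F [0.9 0.5 0.6] g0.000
True
 t24.1 p [ 0.515   0.275  -0.0097] F [-1.7 -1.9 11.8] g-0.000
```

Contact came at TCP z = -0.0097, so the shut tips are about 9 mm behind the TCP. That explains the missed grasp. I'll correct the grasp heights.

```bash
python3 - <<'E'
t=open('h.py').read()
i=t.index("ZP=.030")
t=t[:i]+'''ZP=.008  # real tip ~9 mm behind TCP shut, more when open
def pick(x,y,ang,off=0,shift=0):
    a=np.radians(ang); o=rv(a-np.pi/2)
    p=np.array([x,y,0])-off*np.array([np.cos(a),np.sin(a),0])+shift*np.array([np.sin(a),-np.cos(a),0])
    manip.reach(p+[0,0,.12],o)
    r=manip.line_to(p+[0,0,ZP],o,speed=.12,threshold=10); rep("down %s"%r)
    if r: return False
    manip.grab(60); rep("grab")
    manip.line_to(p+[0,0,.17],o,speed=.2); rep("lift")
    return manip.sense()["grip_width"]>.3
def place(x,y,off=0,yawsign=-1,zup=.17):
    o=rv(YAW+yawsign*np.pi/2); x=x-off
    manip.reach(tray(x,y,zup),o); rep("over")
    if manip.sense()["grip_width"]<.3: return False
    manip.line_to(tray(x,y,ZP+.045+.02),o,speed=.2)
    r=manip.line_to(tray(x,y,ZP+.045-.002),o,speed=.04,threshold=5); rep("placed %s"%r)
    manip.ungrasp()
    manip.line_to(tray(x,y,zup),o,speed=.25); rep("up")
    return True
'''
open('h.py','w').write(t)
E
python3 - <<'E'
from h import *
print(pick(.6024,.208,103.3))
s,T=snap("wrist"); crop(s,"pics/w12.png",0,0,640,400,1)
E
```

```text
down False t27.2 p [0.6029 0.2082 0.0087] F [-0.3  0.3  0.8] g1.000
grab t27.7 p [0.6027 0.2081 0.0086] F [-1.6 -0.1  6.7] g0.381
lift t28.7 p [0.6017 0.2078 0.1689] F [ 0.1 -0.5 -0.6] g0.381
True
```

View pics/w12.png

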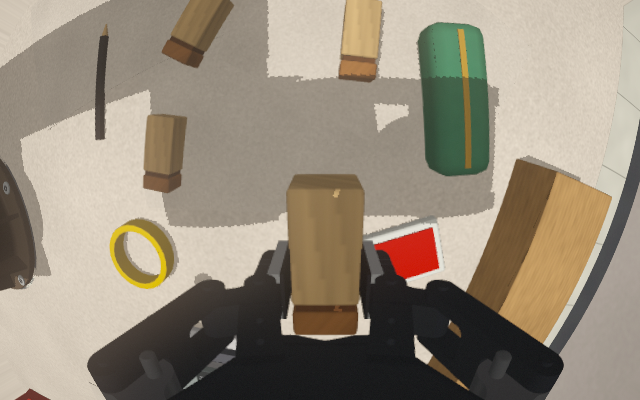

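View pics/s13.png

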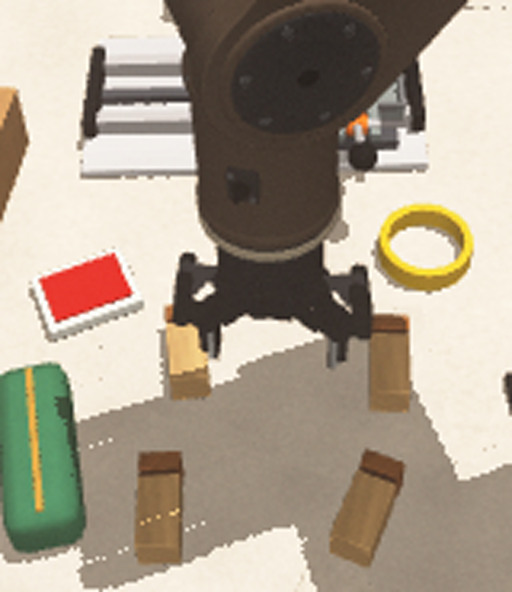

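Run:
```python
from h import *
print(place(.050,-.0355))
s,T=snap("wrist"); crop(s,"pics/w13.png",0,0,640,400,1.2)
s,T=snap("side"); crop(s,"pics/s14.png",225,140,160,90,5)
```

```text
over t30.1 p [ 0.5827 -0.1621  0.1697] F [-0.2  0.5 -1.2] g0.380
placed True t31.3 p [ 0.5828 -0.1629  0.0535] F [-1.8  0.5 10.2] g0.380
up t32.5 p [ 0.5826 -0.1629  0.1705] F [ 1.   0.5 -0.5] g1.001
True
```

View pics/w13.png

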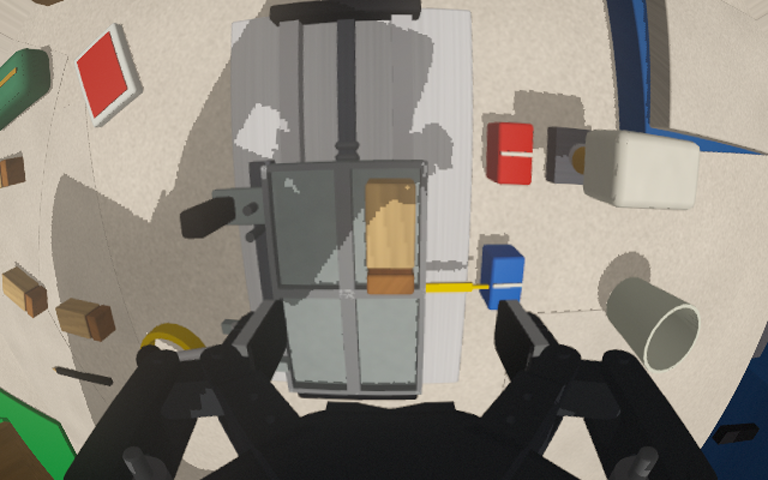

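View pics/s14.png

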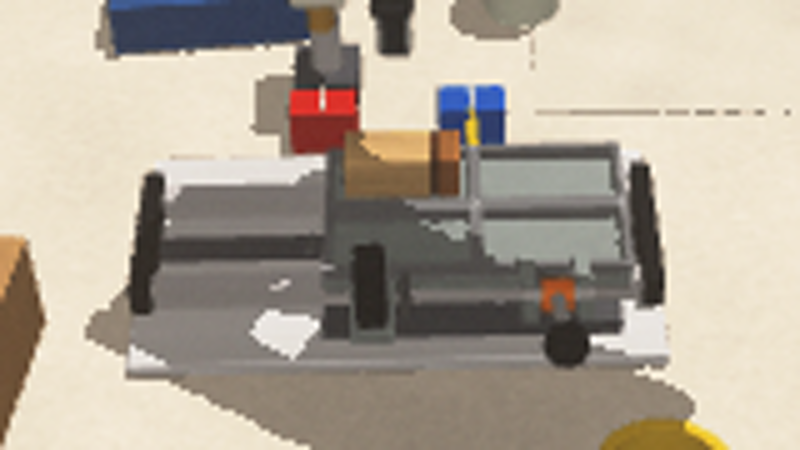

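Blank A lies flat in the far bay on the -y side, at (390,237). I'll look at the remaining blanks again.

Run:
```python
from h import *
manip.reach([.52,.20,.30],rv(0)); manip.dwell(.1); rep()
s,T=snap("wrist"); crop(s,"pics/w14.png",235,15,180,185,3.2)
```

```text
t34.1 p [0.5203 0.199  0.2994] F [-0.4  0.1 -0.7] g0.996
```

View pics/w14.png

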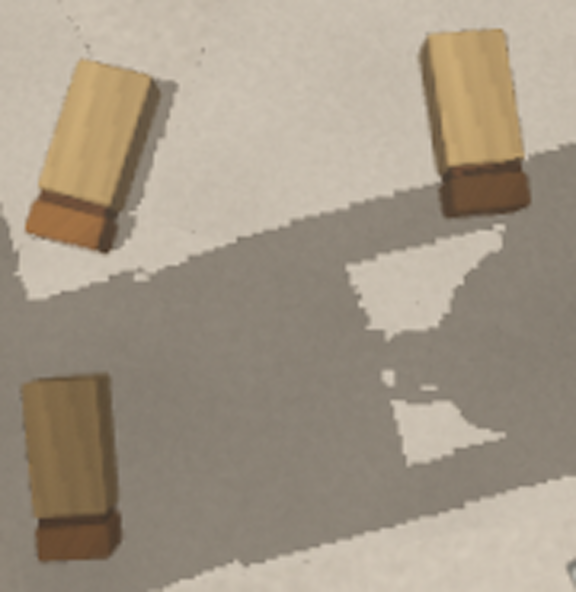

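Run:
```python
from h import *
ok=pick(.600,.356,97,off=.018,shift=-.009); print(ok)
s,T=snap("wrist"); crop(s,"pics/w15.png",0,0,640,400,1)
if ok:
    print(place(.050,.0345,off=.018))
    s,T=snap("wrist"); crop(s,"pics/w16.png",0,0,640,400,1.2)
    s,T=snap("side"); crop(s,"pics/s15.png",225,140,160,90,5)
```

```text
down False t36.2 p [0.5938 0.3373 0.0088] F [-0.3 -0.5 -0.6] g1.004
grab t36.7 p [0.5938 0.3372 0.0088] F [ 0.2 -1.3  7.9] g0.382
lift t37.7 p [0.5926 0.3367 0.1688] F [ 0.   0.4 -1.5] g0.381
True
over t39.3 p [ 0.5574 -0.0945  0.1699] F [ 0.5  0.4 -2. ] g0.380
placed True t40.5 p [ 0.5572 -0.0953  0.0531] F [ 0.7 -0.2  0. ] g0.383
up t41.6 p [ 0.5571 -0.0952  0.1704] F [-0.6  0.4 -1.7] g1.001
True
```

View pics/w15.png

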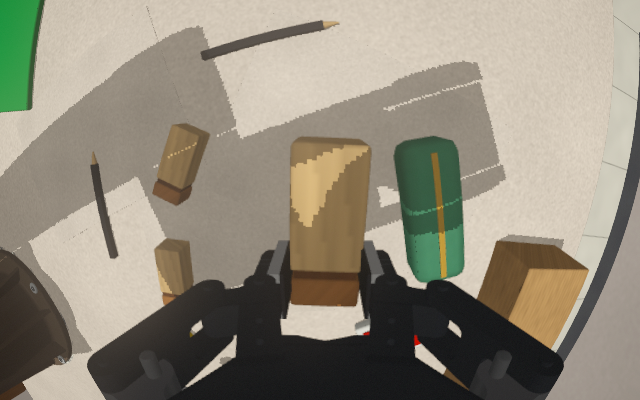

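```bash
python3 -c "
import cv2,numpy as np
a=cv2.imread('pics/w16.png');b=cv2.imread('pics/s15.png')
cv2.imwrite('pics/m1.png',np.vstack([cv2.resize(a,(480,300)),cv2.resize(b,(480,270))]))"
```

```text
(no output)
```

View pics/m1.png

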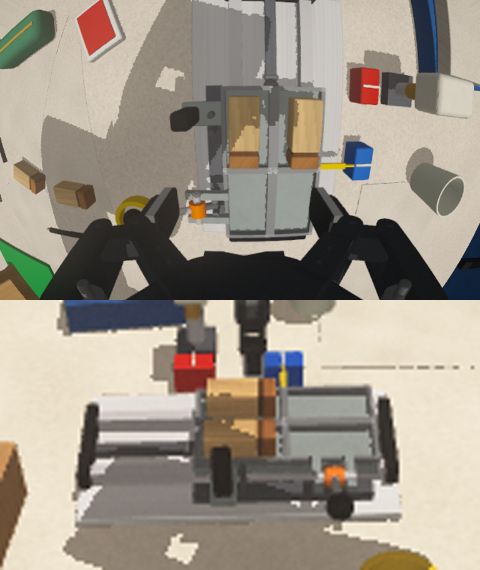

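Both far bays are filled. Next I'll check that B and D haven't moved.

Run:
```python
from h import *
manip.reach([.48,.20,.30],rv(0)); manip.dwell(.1); rep()
s,T=snap("wrist"); 
im=s["pixels"].copy()
for x,y,a in((.4255,.205,91.4),(.4375,.341,73)):
    a=np.radians(a); d=np.array([np.cos(a),np.sin(a),0]); n=np.array([-d[1],d[0],0])
    pts=[topix(s,np.array([x,y,.034])+i*.04*d+j*.017*n,T) for i,j in((1,1),(1,-1),(-1,-1),(-1,1))]
    cv2.polylines(im,[np.int32(np.round(pts))],True,(0,255,0),1)
s["pixels"]=im; crop(s,"pics/w17.png",240,0,220,200,3)
```

```text
t43.1 p [0.4803 0.1991 0.2993] F [-0.2  0.8  0.5] g1.001
```

View pics/w17.png

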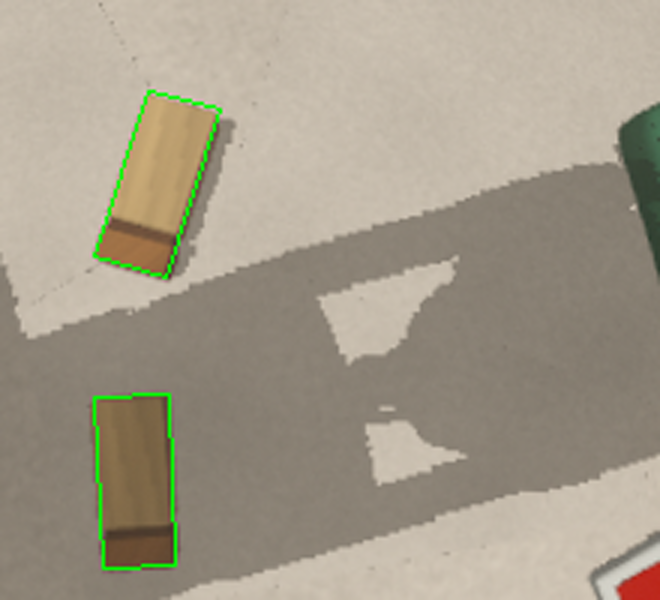

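The overlay fits both blanks, at (165,185) and (137,480). Picking B.

Run:
```python
from h import *
ok=pick(.4255,.205,91.4); print(ok)
if ok: print(place(-.050,-.0355))
s,T=snap("wrist"); a=s["pixels"]
s,T=snap("side"); b=s["pixels"][140:230,225:385]
cv2.imwrite("pics/m2.png",np.vstack([cv2.resize(a,(480,300)),cv2.resize(b,(480,270))])[:,:,::-1])
if ok:
    manip.reach([.48,.20,.30],rv(0)); manip.dwell(.1)
    s,T=snap("wrist"); crop(s,"pics/w18.png",240,0,220,200,3)
```

```text
down False t45.0 p [0.426  0.2052 0.0086] F [-0.6 -0.5  0.5] g0.997
grab t45.6 p [0.4257 0.2051 0.0085] F [-1.5 -0.4 11.8] g0.381
lift t46.5 p [0.4249 0.2048 0.1692] F [-0.   0.  -1.3] g0.381
True
over t47.9 p [ 0.4831 -0.1728  0.1698] F [0.7 1.1 0.1] g0.377
placed True t49.1 p [ 0.4834 -0.1738  0.053 ] F [ 0.1 -0.1  4.5] g0.379
up t50.3 p [ 0.4832 -0.1737  0.1704] F [-1.8  0.3 -0.3] g1.000
True
```

View pics/m2.png

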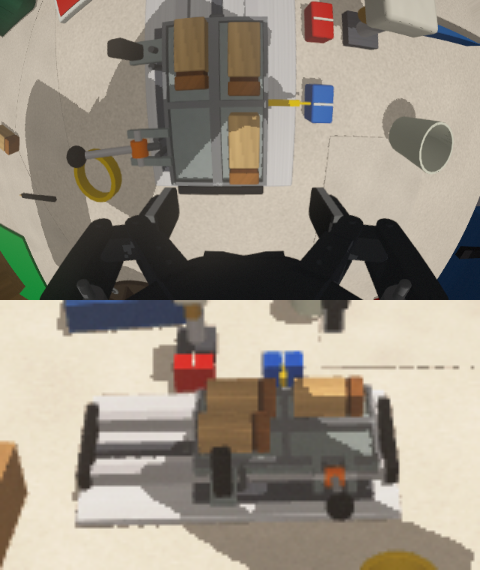

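View pics/w18.png

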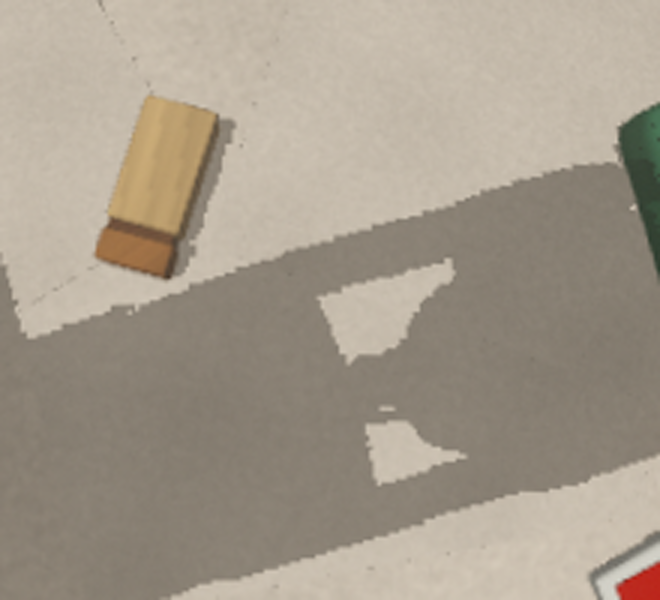

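Run:
```python
from h import *
ok=pick(.4375,.340,73,off=-.018); print(ok)
if ok: print(place(-.048,.0345,off=-.018))
s,T=snap("wrist"); a=s["pixels"]
s,T=snap("side"); b=s["pixels"][140:230,225:385]
cv2.imwrite("pics/m3.png",np.vstack([cv2.resize(a,(480,300)),cv2.resize(b,(480,270))])[:,:,::-1])
s,T=snap("scene"); crop(s,"pics/c3.png",220,140,240,160,3.3)
```

```text
down False t54.0 p [0.4432 0.3575 0.0087] F [-0.2  0.   0.8] g1.003
grab t54.6 p [0.4429 0.3574 0.0085] F [-1.8 -0.5  9.7] g0.384
lift t55.5 p [0.4422 0.3568 0.169 ] F [ 0.1 -0.4 -1.4] g0.380
True
over t57.2 p [ 0.4957 -0.1012  0.1699] F [-0.1  0.1 -1.3] g0.380
placed True t58.3 p [ 0.4956 -0.102   0.0532] F [ 1.1 -0.8  0.1] g0.377
up t59.5 p [ 0.4955 -0.102   0.1704] F [0.  0.4 0.1] g0.996
True
```

View pics/m3.png

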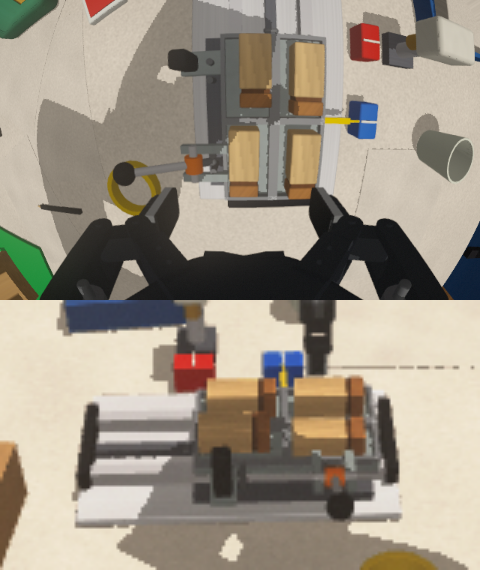

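View pics/c3.png

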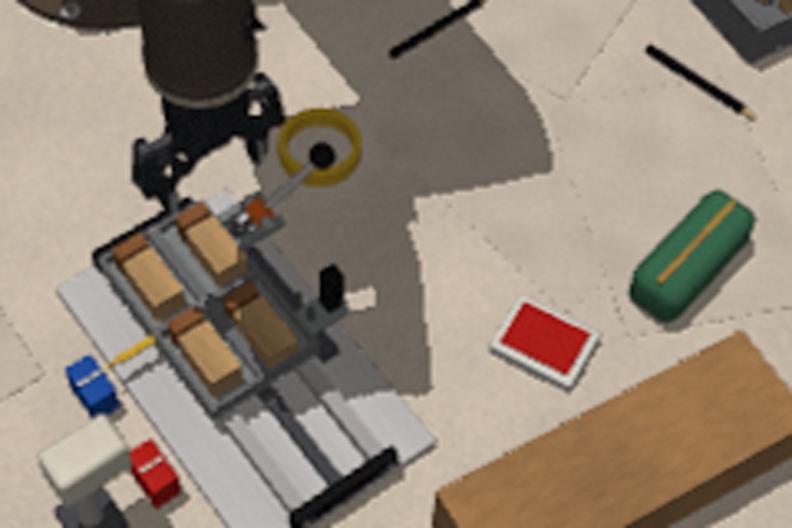

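Run:
```python
from h import *
s,T=snap("wrist"); crop(s,"pics/w19.png",270,30,180,260,2.3)
s,T=snap("side"); crop(s,"pics/s16.png",280,155,80,50,10)
```

```text
(no output)
```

View pics/w19.png

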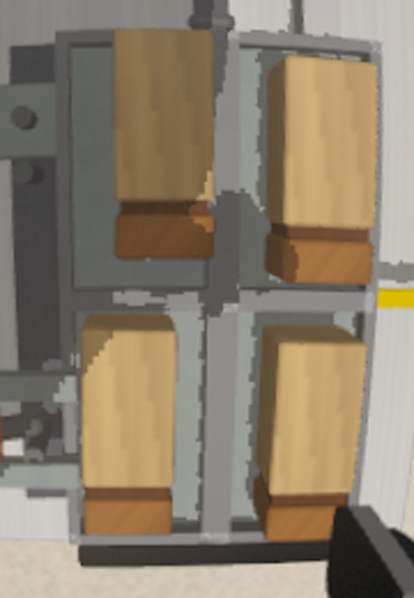

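View pics/s16.png

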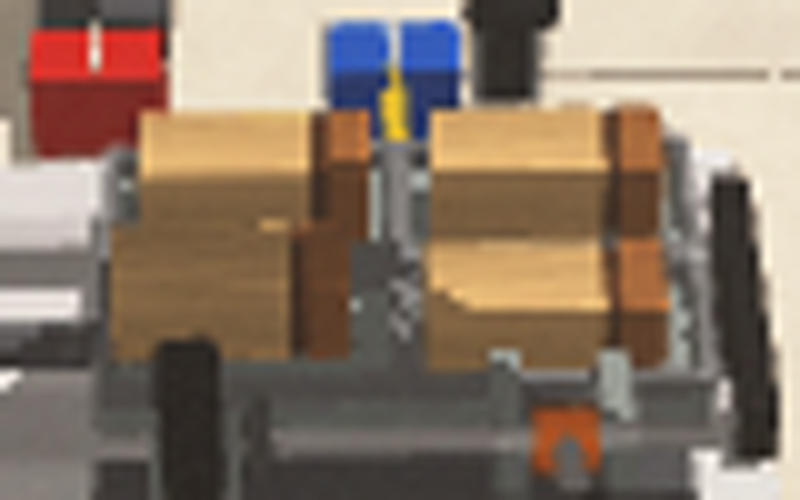

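Run:
```python
from h import *
np.set_printoptions(precision=4,suppress=True)
s,T=snap("wrist")
B=dict(A=[(283,56),(376,64),(373,229),(268,226)],C=[(115,30),(213,30),(211,201),(117,200)],B=[(270,333),(362,343),(352,494),(256,494)],D=[(86,328),(175,328),(173,487),(82,486)])
for z in (.079,.089):
  for k,c in B.items():
    P=np.array([toworld(s,(270+(x+.5)/2.3-.5,30+(y+.5)/2.3-.5),z,T) for x,y in c])-TC
    Q=np.c_[P@U,P@V]
    e=Q[:2].mean(0); d=Q[2:].mean(0)-e; l=np.linalg.norm(d)
    print(z,k,"c",e+d/l*.04,"pale",l,"W",np.linalg.norm(Q[1]-Q[0]),np.linalg.norm(Q[2]-Q[3]),"rot",np.degrees(np.arctan2(-d[1],-d[0])))
```

```text
0.079 A c [ 0.0493 -0.034 ] pale 0.05930153406311848 W 0.033606800648650965 0.03820006167071946 rot -2.332227909298649
0.079 C c [0.057  0.0215] pale 0.05909114508497463 W 0.03287963315723427 0.03172029727934157 rot 0.02219276211936364
0.079 B c [-0.0493 -0.0336] pale 0.06052018136946862 W 0.03469228575579865 0.03826343776821611 rot 0.14995053725972338
0.079 D c [-0.0462  0.0336] pale 0.059666604265213516 W 0.03084949050733426 0.03379751809930178 rot -1.0331673373098251
0.089 A c [ 0.0473 -0.0312] pale 0.05685426806857709 W 0.032219909369831136 0.03662361489926434 rot -2.3322279092986533
0.089 C c [0.0547 0.022 ] pale 0.05665256145927872 W 0.031522750752589354 0.03041125854881136 rot 0.022192762119369706
0.089 B c [-0.0472 -0.0308] pale 0.058022624026494406 W 0.033260598489281826 0.03668437558097588 rot 0.14995053725973087
0.089 D c [-0.0442  0.0336] pale 0.057204272490244575 W 0.029576388381726982 0.0324027562596454 rot -1.033167337309829
```

Run:
```python
from h import *
s1,_=snap("side"); s3,T=snap("wrist"); s2,_=snap("scene")
def draw(s,T,x0,y0,w,h,k,fn):
    im=cv2.resize(s["pixels"][y0:y0+h,x0:x0+w],None,fx=k,fy=k,interpolation=cv2.INTER_CUBIC)
    for cx,cy in((.0493,-.034),(.0575,.0225),(-.0493,-.034),(-.0465,.0335)):
        for z in(.045,.079):
            pts=[(topix(s,tray(cx+i*.04,cy+j*.017,z),T)+.5-[x0,y0])*k for i,j in((1,1),(1,-1),(-1,-1),(-1,1))]
            cv2.polylines(im,[np.int32(np.round(pts))],True,(0,255,0) if z>.05 else(255,0,255),1)
    cv2.imwrite(fn,im[:,:,::-1])
draw(s1,None,280,155,80,50,8,"pics/d1.png")
draw(s2,None,240,190,90,80,7,"pics/d2.png")
```

```text
(no output)
```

View pics/d1.png

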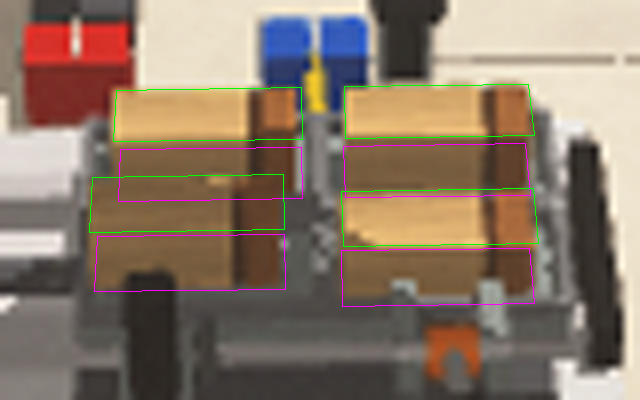

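View pics/d2.png

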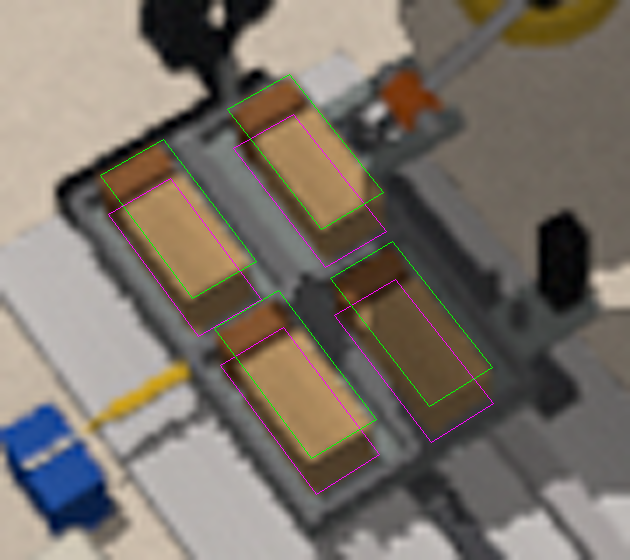

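All four model outlines fit with the blanks on the tray floor. C (far bay, +y side) was knocked into a corner of its own bay, but it still lies flat. Now I'll flip the lever back.

```bash
cat >> h.py <<'E'
DZB=-.022
def arc2(piv,a,b,n=7,speed=.1,thr=25):
    o=rv(YAW)
    for phi in np.linspace(a,b,n+1)[1:]:
        if manip.line_to(ballpos(piv,phi,DZB),o,speed=speed,threshold=thr): rep("THR phi%.2f"%phi); return False
    return True
E
python3 - <<'E'
from h import *
o=rv(YAW); piv=np.array([.4683,-.0447])
b=ballpos(piv,1.14,DZB); print(b)
manip.reach([b[0],b[1],.19],o)
print(manip.line_to(b,o,speed=.12,threshold=8)); rep()
manip.grab(30); rep("g")
s,T=snap("wrist"); a=s["pixels"]
if manip.sense()["grip_width"]>.25:
    print(arc2(piv,1.14,-.05)); rep()
s,T=snap("wrist"); b=s["pixels"]
cv2.imwrite("pics/m4.png",np.hstack([a[100:,130:520],b[100:,130:520]])[:,:,::-1])
E
```

```text
[0.45995879 0.0320821  0.07549553]
False
 t62.3 p [0.4603 0.032  0.0759] F [ 0.1 -0.2  0.6] g1.002
g t62.9 p [0.4596 0.0321 0.0757] F [-4.  -1.1  7.8] g0.305
True
 t65.0 p [ 0.4694 -0.0491  0.1252] F [-0.3  0.   0.5] g-0.005
```

View pics/m4.png

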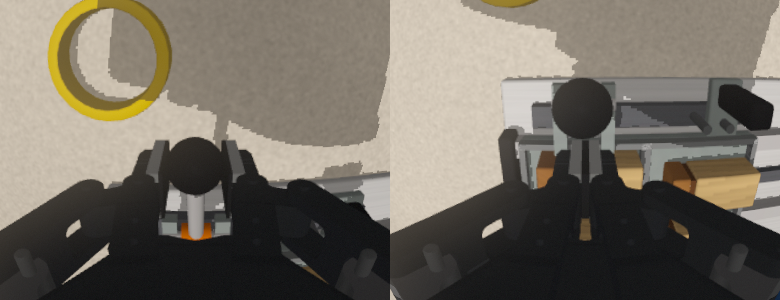

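Run:
```python
from h import *
p=manip.sense()["position"]
manip.line_to([p[0],p[1],.20],speed=.2); manip.dwell(.1); rep()
s,T=snap("wrist"); crop(s,"pics/w20.png",200,150,240,160,3)
s,T=snap("side"); crop(s,"pics/s17.png",280,140,100,90,6)
s,T=snap("scene"); crop(s,"pics/c4.png",240,160,110,90,6)
```

```text
t65.7 p [ 0.4686 -0.0486  0.1993] F [0.2 0.  0.2] g0.000
```

View pics/w20.png

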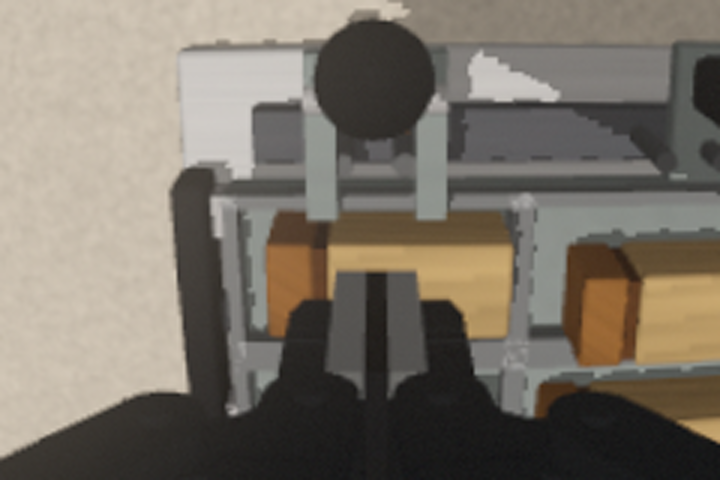

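View pics/s17.png

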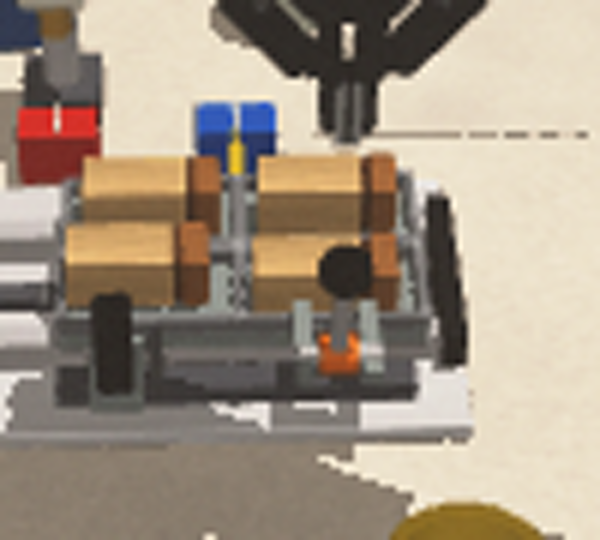

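View pics/c4.png

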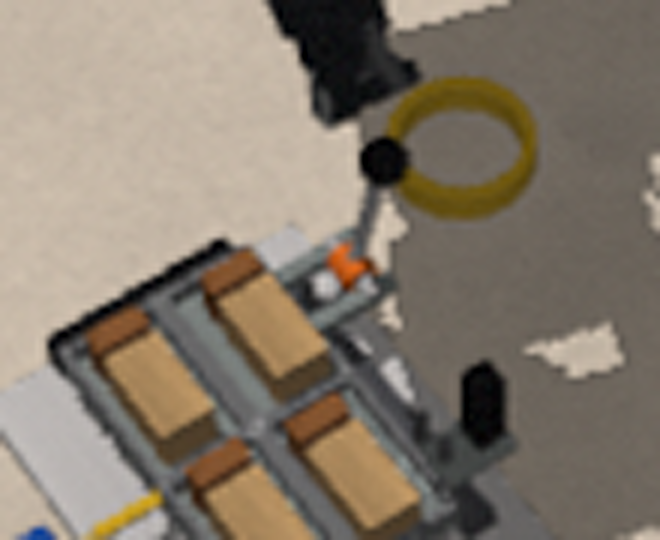

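Run:
```python
from h import *
from scipy.optimize import least_squares
s1,_=snap("side"); s3,T=snap("wrist"); s2,_=snap("scene")
obs=[(s1,None,np.array([346,272])/6-.5+[280,140]),(s2,None,np.array([384.,160])/6-.5+[240,160]),(s3,T,np.array([375.,79])/3-.5+[200,150])]
f=lambda P:np.concatenate([topix(s,P,T)-uv for s,T,uv in obs])
r=least_squares(f,[.46,0,.14],x_scale=.01); P=r.x; print(P,r.fun)
piv=np.array([.4683,-.0447,.062]); d=P-piv; print("phi",np.arctan2(d@V,d[2]),"r",np.hypot(d@V,d[2]))
```

```text
[ 0.46600088 -0.0215352   0.14339375] [ 0.374884   -0.27073912 -0.20782903  0.23046502  0.07838583 -0.09988289]
phi 0.2785523976774797 r 0.08465689439804146
```

Run:
```python
from h import *
o=rv(YAW); piv=np.array([.4683,-.0447,0])
def at(v,z): return piv+V*v+np.array([0,0,z])
manip.line_to(at(.065,.20),o,speed=.2)
manip.line_to(at(.065,.126),o,speed=.15,threshold=8); rep()
print(manip.line_to(at(-.0127+.025,.126),o,speed=.06,threshold=15)); rep()
manip.line_to(at(.03,.126),o,speed=.15)
manip.line_to(at(.03,.20),o,speed=.2)
manip.dwell(.1)
s,T=snap("wrist"); crop(s,"pics/w21.png",200,150,240,160,3)
s,T=snap("side"); crop(s,"pics/s18.png",280,140,100,90,6)
```

```text
t67.1 p [0.4616 0.0195 0.1263] F [ 0.6 -0.5  0.7] g-0.001
False
 t68.1 p [ 0.4669 -0.0324  0.1259] F [ 0.  -0.6  0.1] g-0.002
```

View pics/s18.png

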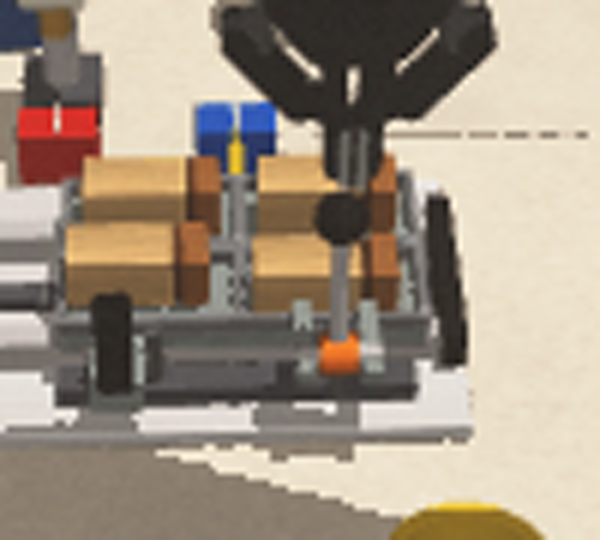

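View pics/w21.png

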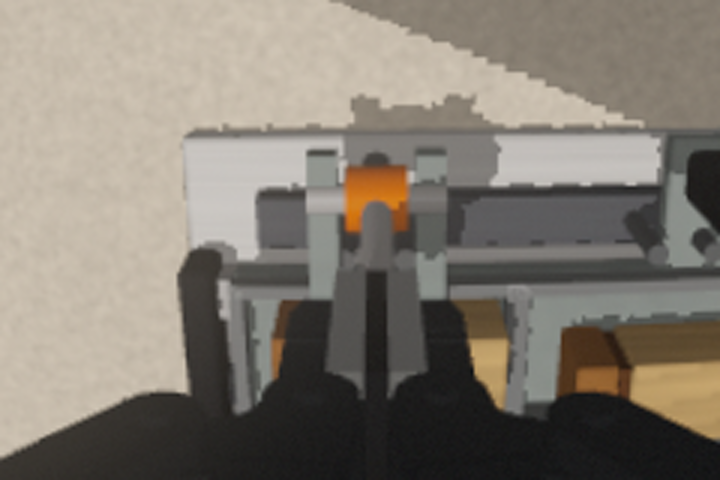

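The lever is now free (ball at about (342,217), the free-side position). Next I'll grip the handle and slide 110 mm to the red block.

Run:
```python
from h import *
o=rv(YAW); H=np.array([.5865,-.0278,0])
manip.line_to([.50,-.01,.22],o,speed=.2)
manip.ungrasp()
manip.line_to(H+[0,0,.20],o,speed=.2)
print(manip.line_to(H+[0,0,.078],o,speed=.12,threshold=8)); rep()
manip.grab(40); rep("g")
p=manip.sense()["position"]
print(manip.line_to(p+U*.111,o,speed=.05,threshold=30)); rep("slid")
s,T=snap("side"); a=s["pixels"][140:230,225:385]
manip.ungrasp(); manip.line_to(manip.sense()["position"]+[0,0,.12],o,speed=.2); manip.dwell(.1); rep()
s,T=snap("side"); b=s["pixels"][140:230,225:385]
cv2.imwrite("pics/m5.png",np.vstack([cv2.resize(a,(510,290)),cv2.resize(b,(510,290))])[:,:,::-1])
s,T=snap("wrist"); crop(s,"pics/w22.png",80,80,400,240,2)
```

```text
False
 t72.0 p [ 0.587  -0.0278  0.0787] F [-0.2 -0.1  1. ] g1.005
g t72.6 p [ 0.5866 -0.0278  0.0782] F [-1.3  0.2  5.8] g0.225
False
slid t75.0 p [ 0.6963 -0.0149  0.0783] F [-5.2  6.9  8. ] g0.224
 t76.5 p [ 0.696  -0.0158  0.1964] F [-0.8  0.5 -1.6] g1.001
```

View pics/m5.png

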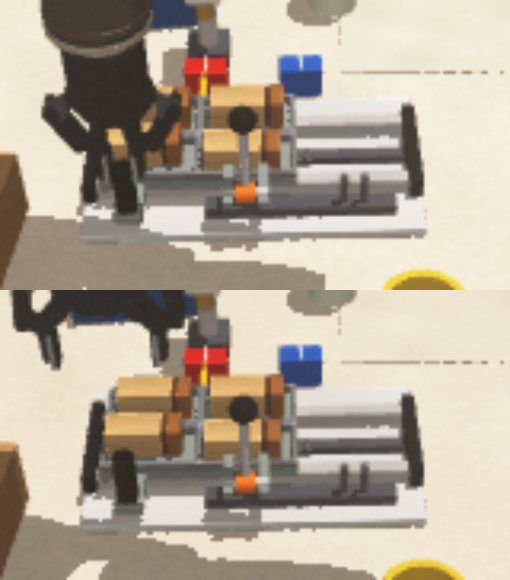

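View pics/w22.png

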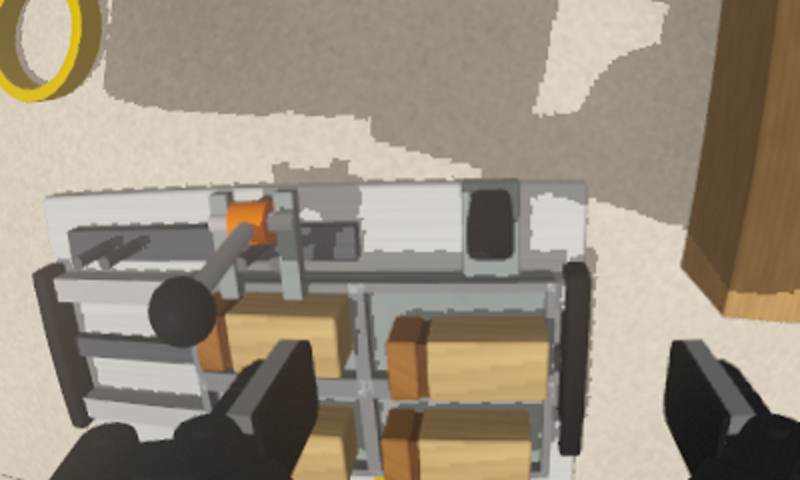

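Run:
```python
from h import *
o=rv(YAW); piv=np.array([.4683,-.0447,0])+U*.110
def at(v,z): return piv+V*v+np.array([0,0,z])
manip.line_to(at(-.060,.21),o,speed=.2)
manip.grab(20)
print(manip.line_to(at(-.060,.126),o,speed=.15,threshold=8)); rep()
for phi in np.linspace(-.26,1.14,11):
    f=max(phi,0)
    v=.085*np.sin(phi)-.025*np.cos(f); tip=.062+.085*np.cos(phi)-.006+.020*np.sin(f)
    r=manip.line_to(at(v,tip-.009),o,speed=.08,threshold=18)
    if r: break
rep("phi %.2f %s"%(phi,r))
p=manip.sense()["position"]
manip.line_to(p+[0,0,.10],o,speed=.2); manip.dwell(.1)
s,T=snap("wrist"); crop(s,"pics/w23.png",180,130,300,200,2.6)
s,T=snap("side"); crop(s,"pics/s19.png",240,140,130,90,6)
s,T=snap("scene"); crop(s,"pics/c5.png",240,160,130,150,4)
```

```text
False
 t79.0 p [ 0.5846 -0.0926  0.1266] F [-0.1 -0.3  1. ] g0.004
phi 1.14 False t82.3 p [0.5705 0.0338 0.1004] F [-0.8 -2.9  2.9] g-0.004
```

View pics/w23.png

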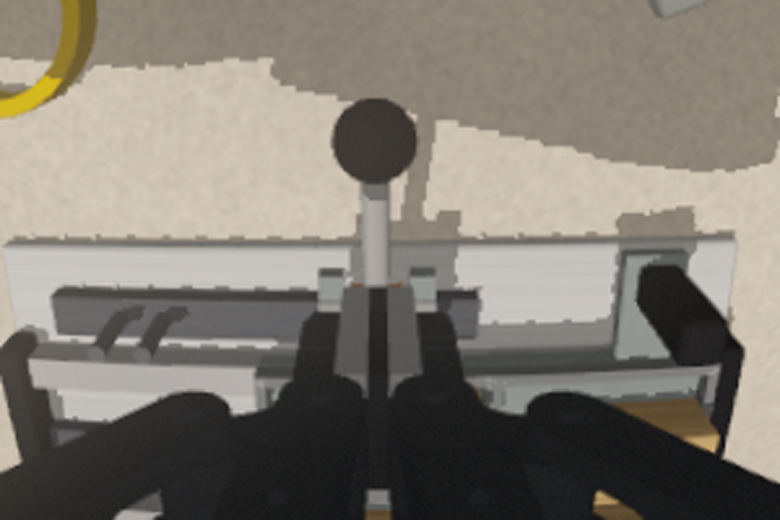

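View pics/s19.png

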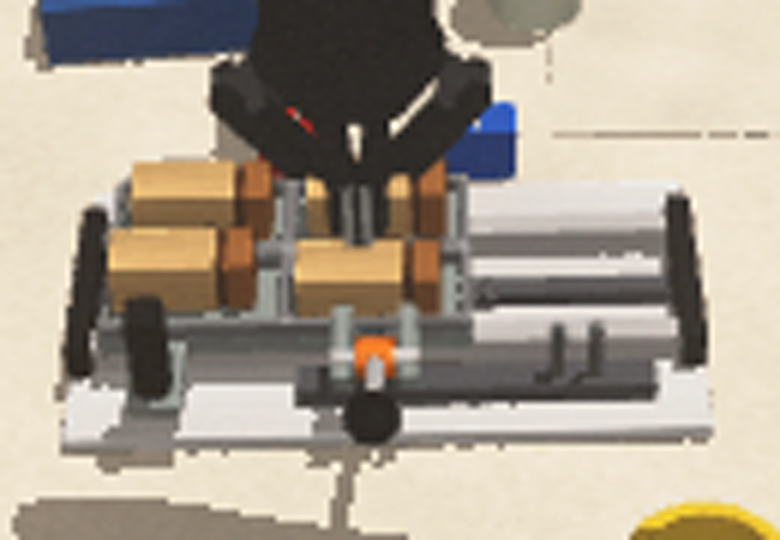

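View pics/c5.png

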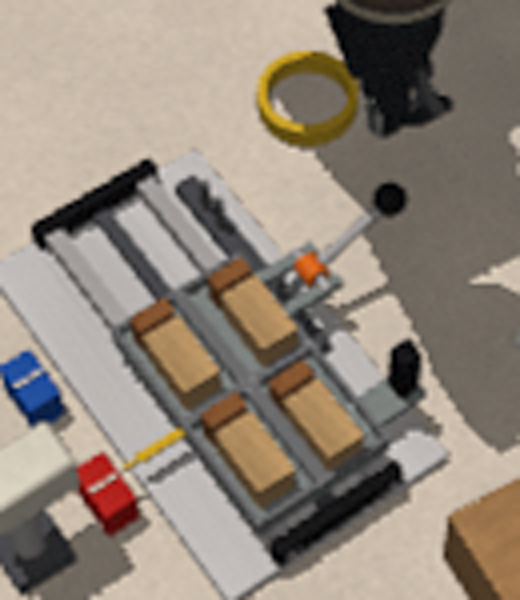

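```bash
cat > tri.py <<'E'
from h import *
from scipy.optimize import least_squares
def ballphi(w,sd,sc,piv):
    s1,_=snap("side"); s3,T=snap("wrist"); s2,_=snap("scene")
    obs=[(s1,None,sd),(s2,None,sc),(s3,T,w)]
    f=lambda P:np.concatenate([topix(s,P,T)-uv for s,T,uv in obs])
    r=least_squares(f,[.57,.04,.1],x_scale=.01); d=r.x-piv
    print(r.x,r.fun.round(2),"phi",np.arctan2(d@V,d[2]),"r",np.hypot(d@V,d[2]))
E
python3 - <<'E'
from tri import *
piv=np.array([.4683,-.0447,.062])+U*.110
ballphi(np.array([375.5,140.5])/2.6-.5+[180,130],np.array([372.,417])/6-.5+[240,140],np.array([390.,199])/4-.5+[240,160],piv)
E
```

```text
[0.5684925  0.04478842 0.09738974] [ 0.11 -0.16 -0.05  0.11  0.02 -0.06] phi 1.1455524794641403 r 0.08578439102096753
```

Run:
```python
from h import *
manip.line_to([.5705,.06,.24],speed=.2)
manip.reach([.52,.15,.34],rv(0)); manip.dwell(.3); rep()
s,T=snap("side"); a=s["pixels"]; cv2.imwrite("pics/f1.png",cv2.resize(a[100:,150:450],None,fx=2,fy=2)[:,:,::-1])
s,T=snap("scene"); crop(s,"pics/f2.png",220,140,260,160,3)
```

```text
t84.7 p [0.52   0.1493 0.339 ] F [ 0.5  0.2 -0.4] g0.003
```

View pics/f1.png

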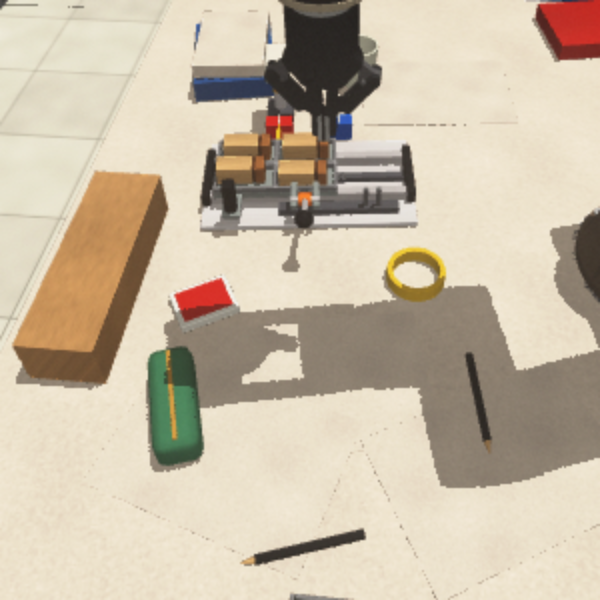

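View pics/f2.png

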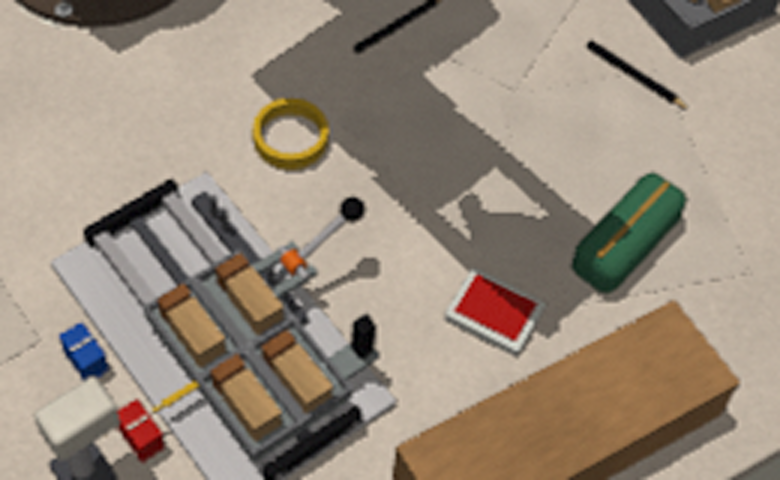

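Four blanks lie flat in their bays around (240,345). The pointer faces the red block's white line at (155,405), the lever is out at (352,208), and the bystander objects are unmoved. Handing in.

```bash
python3 -c "
from bench import manip
print(manip.close_job(), manip.sense()['t'])"
```

```text
the job is handed in; nothing more can be done
the job is handed in; nothing more can be done
```

The carrier is locked at the carving station (red block) with all four blanks flat in their own bays. I handed the job in at about 85 s; no verdict is reported.

**What I did**
- I slid the carrier to the loading station by its handle and flipped the lever outward.
- I picked up the four blanks and placed one in each bay.
- I flipped the lever back, slid the loaded carrier 110 mm to the carving station and flipped the lever outward again.

**Last checks**
- **Lever:** the ball, located from three camera views, puts it about 1.15 rad outward, so the cam is at about 1.40 and fully locked.
- **Carrier:** the pointer faces the white line on the red block. I judged this by eye and did not measure it in mm.
- **Blanks:** the model outlines fitted all four on the tray floor before the final slide. After it I only checked the pictures, which show all four still flat.
- **Bystanders:** the ink pad, pencils, pencil case and tape look unmoved in the final pictures. The arm mostly hides the cup in the last side view and the scene crop leaves it out, so I did not check it at the end, but nothing went near it.

**What went wrong or disagreed**
- **Fingertip position:** a touch on the table showed the shut tips about 9 mm behind the TCP, but `manip.tip_reach` puts them 17 mm ahead. Because of this the first two tries at a blank closed on nothing.
- **Lever ball:** it slipped out of the grip both times I held it. The first lock and the flip back were finished by pushing with closed fingers, and I did the final lock that way from the start. During the first lock the tool force reached about 47 N through the fingertips.
- **One blank:** the blank in the far bay on the lever side moved about 1 cm inside its bay after I placed it, probably the announced knock. It stayed flat.

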